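# Fill the vial block, then crack the stuck desiccator and hold it ajar

### The arm

A 6-joint arm with a two-finger parallel gripper is mounted at the origin on the work surface. World frame = base frame: x ahead of the robot, y to its left, z up, the work surface at z = 0. Lengths are in m, angles in rad, forces in N, time in s.
With the tool pointing down it reaches from about 0.275 to 0.825 m from the base axis. Payload 4.9 kg.
Tool frame: the origin (TCP) lies at the very end of the fingers, on their centre line; the grasp point (between the pads) lies 19 mm behind it (bot.hold_point_z is the distance from the TCP to the grasp point, in m); x points along the fingers, y is the direction in which the jaws open and shut, and the axes are right-handed (so a half turn about x gives the same grasp; the last joint's range is limited). The gripper opens to 85 mm and grips with 20 to 120 N. Pads are 22 mm wide; open, the fingers measure 114 mm over their backs; the gripper's body (76 mm by 85 mm) begins 54 mm behind the grasp point. The pads swing forward as they close: fully open they stand 13 mm farther back than shut.
Start: joints at [-1.254, 0.326, -0.193, 1.052, 0, 1.437], TCP at [0.24, -0.495, 0.231] pointing down, gripper open.
Joint ranges: [-2.65, 2.65], [-0.97, 1.79], [-1.3, 1.35], [-1.93, 2.1], [-1.47, 1.37], [-3.14, 3.14]. Speed limits (rad/s): [2.57, 2.57, 3.14, 3.14, 3.14, 3.14].

### API

Orientations are given as a 3x3 rotation matrix whose columns are the frame's x, y, z axes.
In Python, from station import status, optics, sign_off, bot gives the robot as it stands.
- The arm moves only by the shell command python3 -m creep 'ROWS' [OPENING] [FORCE]. ROWS is JSON, a list of rows, each a list of 6 numbers: the shift along the tool's x, y, z in m, then the turn, a rotation vector about the tool's x, y, z in degrees. A call has 1 to 10 rows; each row shifts and turns the pose as measured when the row begins, along the tool's axes as they then stand; what a row does not reach is not made up. A row lasts 1/12 s, in which the tool goes at most 41.7 mm and 7.16 degrees, less where a joint would pass 70% of its speed; a pose out of reach is approached as far as the arm can. A call is refused whole if a number of a shift passes 0.0417 or a number of a turn 7.16, either way. A call with a gripper value outside its range is refused whole. OPENING is the gripper command: -1 is shut, 1 is fully open, values between are in proportion, set as the call begins (- or left out, the last holds). The fingers move at their own pace and stop on an object; FORCE is the grip in N (left out, the last holds). Time passes only in rows, so rows that do not move let the fingers close. It gives the time, the measured TCP pose, the force and the opening at its end, in the units of the state.
- status.read_state(): the state, without advancing time (a new reading comes with each control period).
- optics.read_camera(name): name is "scene" or "top"; returns a dict with "pixels" (480x640x3 uint8, red, green, blue), "range_z" (480x640 float32, m along the optical axis (not along the pixel's ray), 0 where there is no reading), "K" (3x3 intrinsics, pixels), "distortion" ([k1, k2, p1, p2, k3] as OpenCV has them; the pictures are not rectified), "rvec" (rotation vector, rad) and "tvec" (3), from world to camera coordinates, as OpenCV has them. Camera axes: x right, y down, z forward; pixel columns grow to the right and rows downward; lengths in m; the calibration is good to about 2 mm. A picture is of the moment at which its call begins.
- sign_off(): hands the job in, once; it reports no verdict.
The state is a dict: "time_s": time; "joints": joint angles; "qd": joint speeds; "joint_torque": joint torques, N m; "position": TCP position; "ee_rot": TCP orientation; "force": force on the tool from outside, world axes, zero at the start; "wrist_torque": the same for the moment, N m; "width": finger opening in m.
Only numpy, scipy, OpenCV 4.12 (cv2) and the standard library are available. Lean on these libraries where they do the work, as an engineer would, in place of code of your own. Each camera call takes 0.05 s, during which the arm holds its last target.

### The job

Stand the three loose amber vials in the three bores of the vial block, one to a bore and fully down, with the desiccator still shut so that it stays dry until the block is ready to go in. Then take the desiccator lid by its handle, pull it free of its stuck seal without letting it fly open, and finish still holding it about 4 cm open at the front edge to let the air in: do not let go. Do not knock any vial over, and leave the jar, the tube rack and the bottle where they stand.

Things in the scene. Friction and masses are not known exactly. Their poses are not given: they have to be found in the camera images.
- vial0: one of three identical amber glass sample vials with white screw caps, standing loose on the bench: 24 mm diameter over body and cap, 80 mm tall (glass 0 to 60 mm, narrow neck, cap from 62 to 80 mm), about 40 g. Origin: centre of its flat underside; z along its axis, up
- vial1: one of three identical amber glass sample vials with white screw caps, standing loose on the bench: 24 mm diameter over body and cap, 80 mm tall (glass 0 to 60 mm, narrow neck, cap from 62 to 80 mm), about 40 g. Origin: centre of its flat underside; z along its axis, up
- vial2: one of three identical amber glass sample vials with white screw caps, standing loose on the bench: 24 mm diameter over body and cap, 80 mm tall (glass 0 to 60 mm, narrow neck, cap from 62 to 80 mm), about 40 g. Origin: centre of its flat underside; z along its axis, up
- block: fixed aluminium vial block, 56 x 150 x 40 mm high, with three round blind bores in one row along its y axis. Origin: centre of its underside; x across the row, y along the row, z up
- block_hole0 (a point): centre of the mouth of the bore at -45 mm along y in the block's top face, 40 mm above the bench; bore 28 mm wide, 30 mm deep, with a 3 mm chamfer; a seated vial stands on the bore's floor (10 mm above the bench) and sticks out 50 mm
- block_hole1 (a point): centre of the mouth of the middle bore in the block's top face, 40 mm above the bench; bore 28 mm wide, 30 mm deep, with a 3 mm chamfer; a seated vial stands on the bore's floor (10 mm above the bench) and sticks out 50 mm
- block_hole2 (a point): centre of the mouth of the bore at +45 mm along y in the block's top face, 40 mm above the bench; bore 28 mm wide, 30 mm deep, with a 3 mm chamfer; a seated vial stands on the bore's floor (10 mm above the bench) and sticks out 50 mm
- desiccator: fixed bench-top desiccator: clear plastic box with a slate-blue rim, 260 deep (x) x 300 wide (y) x 165 mm high to the rim; front face (two latches, hanging undone) to -x. Origin: centre of its underside; z up. The lid, a pale blue frame with a clear window, 260 x 300 mm, hinges on the rim's rear (+x) edge; its top face is 181 mm above the bench when shut
- handle: black bow handle on the lid near its front edge: level round bar 14 mm thick along the handle's y axis (parallel to the hinge), 97 mm clear between two 15 mm posts. Origin: middle of the bar, 40 mm above the lid's top face; shut: 221 mm above the bench, 216 mm in front of the hinge line, 56 mm above it. Rigid with the lid; shut, its axes are parallel to the desiccator's
- lid_hinge (a point): middle of the hinge line (level, along the desiccator's y axis), at the rear top edge of the rim, 165 mm above the bench. The hinge is free-running: a lid let go falls back, nothing keeps it up
- lid_front (a point): middle of the lid's front edge on its underside, 260 mm in front of the hinge line; shut: 167 mm above the bench. How far it has risen is the gap at the front. The rubber seal is stuck along this edge: starting the lid takes about 15 N (13 to 19) upward at the handle, the lid's weight included; the seal's part fades out over the first 15 mm or so of rise here, leaving only the weight, 4 to 6 N at the handle
- lid (a joint): opening angle of the lid, rad: 0 shut, grows as the front edge rises; 0.154 rad is a 40 mm gap at the front edge
- jar: bystander: white plastic jar with a blue lid, 52 mm diameter over the lid, 66 mm tall, standing among the vials. Origin: centre of its underside
- tube_rack: bystander: white plastic test-tube rack with capped tubes, 64 x 220 mm, 112 mm tall, behind the vial block. Origin: centre of its underside
- bottle: bystander: amber reagent bottle with a blue cap, 72 mm diameter, 150 mm tall, beyond the desiccator's left side. Origin: centre of its underside

How it is judged:
On the way, in this order (a step that is already met when the one before it is completed fails the run):
1. all three vials stand fully down in the block, one to a bore, let go, with the desiccator still shut ((horizontal distance between vial0 and block_hole0 below 0.006 m or horizontal distance between vial0 and block_hole1 below 0.006 m or horizontal distance between vial0 and block_hole2 below 0.006 m) and z of each of vial0, vial1, vial2 in the frame of block below 0.014 m and angle between each of vial0, vial1, vial2's own z axis and vertical below 0.14 rad and (horizontal distance between vial1 and block_hole0 below 0.006 m or horizontal distance between vial1 and block_hole1 below 0.006 m or horizontal distance between vial1 and block_hole2 below 0.006 m) and (horizontal distance between vial2 and block_hole0 below 0.006 m or horizontal distance between vial2 and block_hole1 below 0.006 m or horizontal distance between vial2 and block_hole2 below 0.006 m) and contact force between the fingers and vial0 below 0.05 N and contact force between the fingers and vial1 below 0.05 N and contact force between the fingers and vial2 below 0.05 N and value of joint lid below 0.01 rad), for 0.2 s.
2. the lid is pulled off its seal by the handle (value of joint lid above 0.06 rad and contact force between the fingers and handle above 1 N), for 0.2 s.
At the end, for the whole second after the job is handed in: Fingers hold the lid still by its handle, front edge 23 to 63 mm above shut, nothing propping it; each vial released, upright in a bore (6 mm of its axis, at most 4 mm off its floor); jar, tube rack and bottle upright within 20 mm of their start (height (world z) of lid_front between 0.19 and 0.23 m and velocity of joint lid between -0.08 and 0.08 rad/s and contact force between the fingers and handle above 1 N and (horizontal distance between vial0 and block_hole0 below 0.006 m or horizontal distance between vial0 and block_hole1 below 0.006 m or horizontal distance between vial0 and block_hole2 below 0.006 m) and z of each of vial0, vial1, vial2 in the frame of block below 0.014 m and angle between each of vial0, vial1, vial2's own z axis and vertical below 0.14 rad and (horizontal distance between vial1 and block_hole0 below 0.006 m or horizontal distance between vial1 and block_hole1 below 0.006 m or horizontal distance between vial1 and block_hole2 below 0.006 m) and (horizontal distance between vial2 and block_hole0 below 0.006 m or horizontal distance between vial2 and block_hole1 below 0.006 m or horizontal distance between vial2 and block_hole2 below 0.006 m) and contact force between the fingers and vial0 below 0.05 N and contact force between the fingers and vial1 below 0.05 N and contact force between the fingers and vial2 below 0.05 N and contact force between desiccator and jar below 0.3 N and contact force between desiccator and tube_rack below 0.3 N and contact force between desiccator and bottle below 0.3 N and contact force between desiccator and vial0 below 0.3 N and contact force between desiccator and vial1 below 0.3 N and contact force between desiccator and vial2 below 0.3 N and distance of each of jar, tube_rack, bottle from where it was at the start of the episode below 0.02 m and angle between each of jar, tube_rack, bottle's own z axis and vertical below 0.2 rad); the arm keeps its last pose, push and grip.
It fails at once if the lid flies open (front edge more than 95 mm up) (value of joint lid above 0.37 rad).
It fails at once if a vial is knocked over (angle between any of vial0, vial1, vial2's own z axis and vertical above 0.9 rad).
It fails at once if the jar is pushed away or tipped (distance of jar from where it was at the start of the episode above 0.03 m or angle between jar's own z axis and vertical above 0.4 rad).
It fails at once if the tube rack is pushed away or tipped (distance of tube_rack from where it was at the start of the episode above 0.03 m or angle between tube_rack's own z axis and vertical above 0.4 rad).
It fails at once if the bottle is pushed away or tipped (distance of bottle from where it was at the start of the episode above 0.03 m or angle between bottle's own z axis and vertical above 0.4 rad).
It also fails if it takes over 72 s, if anything falls off the work surface, if the arm or the gripper's body presses on something with over 40 N, if the wrist force passes 120 N, or if a joint passes its speed limit or range.

## Working session

There is one attempt and no reset: what is moved stays moved. The work goes in short steps, Python scripts to look and compute and a shell command to move; the robot and the scene stay as the last step left them, time stands still between calls to the robot, and variables do not carry over. Pictures are saved under pics/ and viewed, and the job is handed in when it is done.

```bash
ls; mkdir -p pics
python3 - <<'E'
from station import status, optics, bot
import cv2,numpy as np
s=status.read_state()
for k,v in s.items(): print(k,np.round(v,4).tolist())
print(bot.hold_point_z)
for n in ("scene","top"):
    c=optics.read_camera(n); cv2.imwrite(f"pics/{n}0.png",c["pixels"][:,:,::-1]); np.savez(f"{n}0.npz",**c)
    print(n,c["K"].tolist(),c["distortion"],c["rvec"],c["tvec"])
E
```

```text
pics
time_s 0.0
joints [-1.2542, 0.327, -0.1936, 1.052, 0.0, 1.4366]
qd [-0.0003, 0.0002, -0.0014, -0.0004, 0.0001, 0.0005]
joint_torque [-0.001, -44.3396, 26.2442, 0.0154, -0.0003, 0.0]
position [0.2395, -0.4945, 0.2305]
ee_rot [[-0.0005, 0.4357, -0.9001], [0.0017, -0.9001, -0.4357], [-1.0, -0.0017, -0.0003]]
force [0.8248, 0.334, 0.1662]
wrist_torque [-0.0285, -0.018, 0.0042]
width 0.0855
0.0187
scene [[531.3737460972893, 0.0, 318.7345228591934], [0.0, 531.3737460972893, 246.0671592355566], [0.0, 0.0, 1.0]] [-0.06946459  0.          0.          0.          0.        ] [ 2.20073001  0.90803632 -0.39392121] [-0.47442379 -0.15684937  1.5714962 ]
top [[439.276213170023, 0.0, 318.2949948703243], [0.0, 439.276213170023, 243.1646443802461], [0.0, 0.0, 1.0]] [-0.05398714  0.          0.          0.          0.        ] [ 2.09912684 -2.14707395  0.17940586] [0.09190192 0.6084045  1.24664957]
```

View pics/scene0.png

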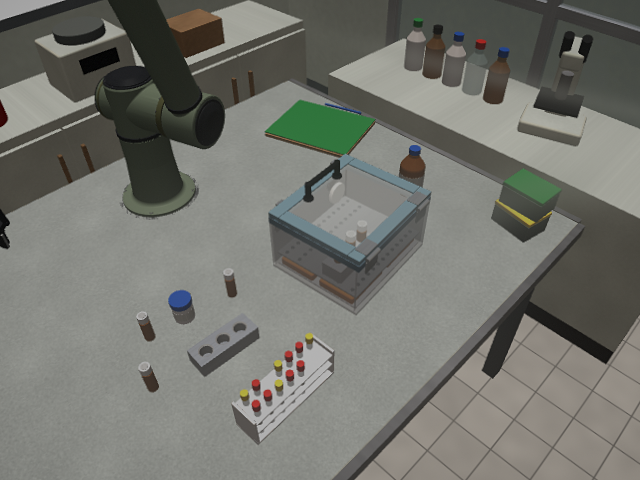

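View pics/top0.png

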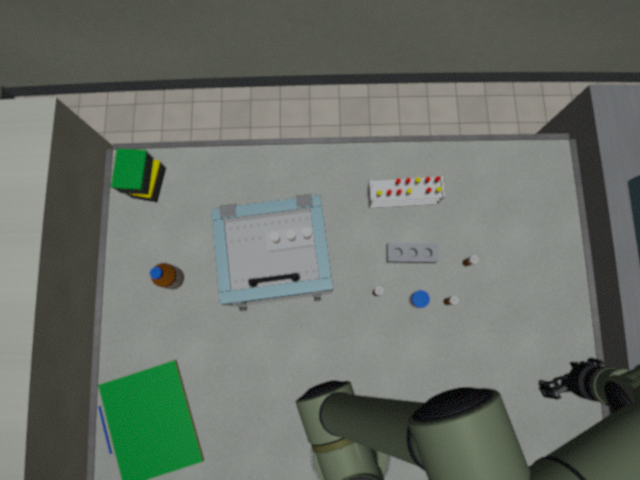

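The top view shows vial caps at about (378,291), (453,300) and (473,260). The jar is at (420,298), the block at (411,252), the handle at (274,280), the bottle at (165,275) and the rack at (406,190). Next I'll localise them more precisely.

```bash
cat > h.py <<'E'
import cv2,numpy as np
def load(n,i=0): return dict(np.load(f"{n}{i}.npz"))
def ray(c,uv):
    uv=np.array(uv,float).reshape(-1,1,2)
    p=cv2.undistortPoints(uv,c["K"],c["distortion"]).reshape(-1,2)
    R=cv2.Rodrigues(c["rvec"])[0]
    d=np.c_[p,np.ones(len(p))]@R
    return -R.T@c["tvec"].ravel(),d
def plane(c,uv,z):
    o,d=ray(c,uv); return o+d*((z-o[2])/d[:,2])[:,None]
def proj(c,P): return cv2.projectPoints(np.array(P,float).reshape(-1,3),c["rvec"],c["tvec"],c["K"],c["distortion"])[0].reshape(-1,2)
def tri(c1,uv1,c2,uv2):
    o1,d1=ray(c1,uv1);o2,d2=ray(c2,uv2);d1=d1[0]/np.linalg.norm(d1[0]);d2=d2[0]/np.linalg.norm(d2[0])
    t=np.linalg.lstsq(np.c_[d1,-d2],o2-o1,rcond=None)[0]
    a=o1+d1*t[0];b=o2+d2*t[1];return (a+b)/2,np.linalg.norm(a-b)
def crop(c,u,v,w,h,s,f):
    im=c["pixels"][v:v+h,u:u+w,::-1]; cv2.imwrite(f,cv2.resize(im,None,fx=s,fy=s,interpolation=cv2.INTER_CUBIC))
E
python3 - <<'E'
from h import *
T=load("top");S=load("scene")
crop(T,360,170,130,140,5,"pics/t1.png" ) if 0 else crop(T,360,170,130,140,4,"pics/t1.png")
crop(S,125,260,140,140,4,"pics/s1.png")
crop(T,205,190,140,125,5,"pics/t2.png")
crop(S,265,150,180,130,4,"pics/s2.png")
# masks white caps
for n,c,roi in (("T",T,(365,245,125,70)),("S",S,(130,260,120,140))):
    u,v,w,h=roi; hsv=cv2.cvtColor(c["pixels"],cv2.COLOR_RGB2HSV)[v:v+h,u:u+w]
    m=((hsv[...,2]>150)&(hsv[...,1]<60)).astype(np.uint8)
    k,l,st,ce=cv2.connectedComponentsWithStats(m)
    for i in range(1,k):
        if st[i,4]>8: print(n,st[i],ce[i]+[u,v], plane(c,ce[i]+[u,v],0.08 if n=="T" else 0.073)[0].round(4))
    m=((hsv[...,0]>105)&(hsv[...,0]<125)&(hsv[...,1]>130)).astype(np.uint8)
    k,l,st,ce=cv2.connectedComponentsWithStats(m)
    for i in range(1,k):
        if st[i,4]>30: print(n,"jar",st[i],plane(c,ce[i]+[u,v],0.064)[0].round(4))
E
```

```text
T [106  10   8   8  44] [474.36363636 258.70454545] [ 0.5494 -0.3727  0.08  ]
T [11 41  8  8 50] [379.26 289.76] [ 0.4667 -0.0929  0.08  ]
T [86 51  8  8 49] [454.55102041 299.69387755] [ 0.4332 -0.3063  0.08  ]
T jar [ 47  46  17  16 226] [ 0.4397 -0.2114  0.064 ]
S [93  8 11  7 61] [227.6557377  271.04918033] [ 0.4572 -0.0868  0.073 ]
S [19 19 14 11 61] [155.47540984 283.09836066] [ 0.368  -0.2285  0.073 ]
S [ 6 51 11  9 72] [141.         315.02777778] [ 0.4257 -0.3027  0.073 ]
S [109  92   6   5  13] [242.         353.46153846] [ 0.6603 -0.2086  0.073 ]
S [103  98  17  12  64] [241.421875 363.546875] [ 0.6783 -0.2248  0.073 ]
S [  8 101  12  10  85] [143.58823529 365.81176471] [ 0.5428 -0.369   0.073 ]
S [ 89 100  11   8  20] [224.4 364.3] [ 0.6554 -0.2502  0.073 ]
S [103 104   5   9  17] [234.64705882 367.35294118] [ 0.6756 -0.2401  0.073 ]
S jar [ 39  31  22  17 291] [ 0.4389 -0.213   0.064 ]
```

View pics/t1.png

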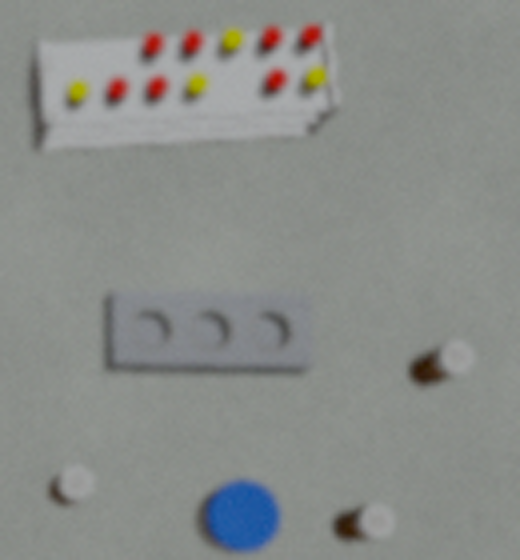

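View pics/s1.png

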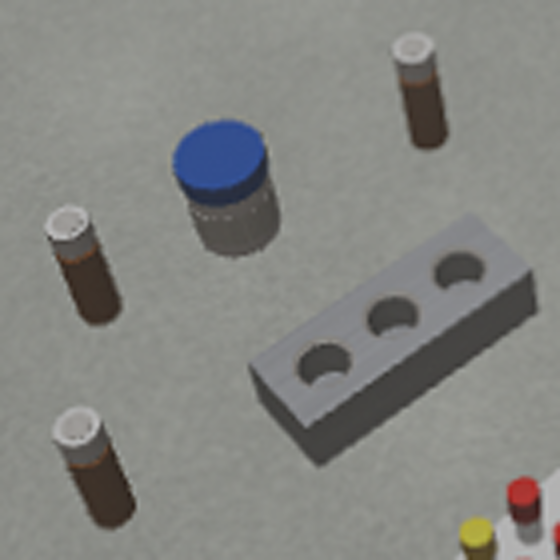

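View pics/t2.png

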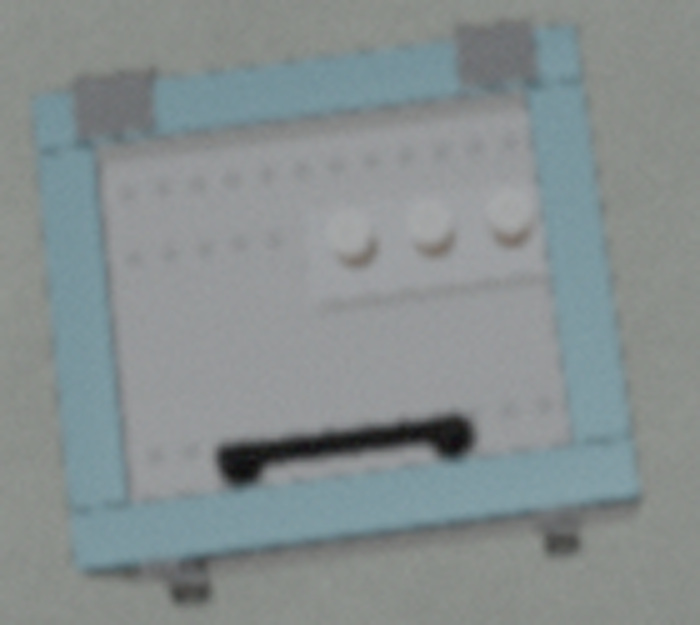

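View pics/s2.png

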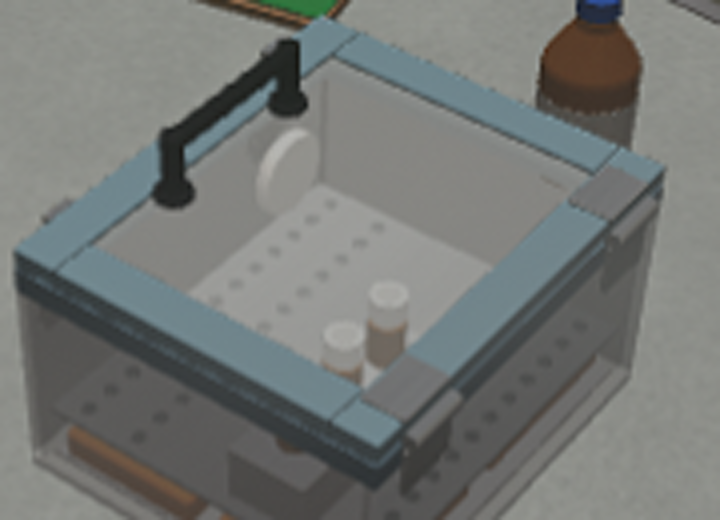

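Run:
```python
from h import *
T=load("top");S=load("scene")
ft=lambda p,o=(360,170),s=4:(np.array(p,float)+.5)/s-.5+o
fs=lambda p:ft(p,(125,260))
for n,a,b,z in (("A",(457,358),(79,427),.08),("B",(377,521),(70,224),.08),("C",(75,484),(415,48),.08),("jar",(241,515),(220,160),.066)):
    print(n,plane(T,ft(a),z)[0].round(4),plane(S,fs(b),z)[0].round(4),tri(T,ft(a),S,fs(b)))
print("holesS",plane(S,fs([(324,364),(392,316),(459,270)]),.04).round(4).tolist())
print("cornS",plane(S,fs([(250,368),(305,428),(533,270),(472,214)]),.04).round(4).tolist())
print("holesT",plane(T,ft([(271,331),(211,331),(150,331)]),.04).round(4).tolist())
print("cornT",plane(T,ft([(306,366),(310,297),(110,292),(108,364)]),.04).round(4).tolist())
# desic/handle ; block minAreaRect in T
g2=lambda p:ft(p,(205,190),5); h2=lambda p:ft(p,(265,150),4)
print("hand T posts",plane(T,g2([(241,455),(453,430)]),.221).round(4).tolist())
print("hand S bar ends",plane(S,h2([(172,140),(289,47)]),.221).round(4).tolist())
print("lid T corners z.181 BL BR FR FL",plane(T,g2([(35,95),(577,27),(636,492),(78,570)]),.181).round(4).tolist())
print("lid S corners",plane(S,h2([(20,252),(325,17),(664,170),(388,445)]),.181).round(4).tolist())
for i,(a,b) in enumerate((((241,455),(172,140)),((453,430),(289,47)))):pass
print(tri(T,g2((241,455)),S,h2((289,47))),tri(T,g2((453,430)),S,h2((172,140))))
print("rackT",plane(T,ft([(40,40),(330,25),(340,100),(45,125)]),.09).round(4).tolist())
print("bottle", plane(T,[(156,271)],.15).round(3))
```

```text
A [ 0.5482 -0.3712  0.08  ] [ 0.5502 -0.3698  0.08  ] (array([ 0.54885444, -0.3705047 ,  0.07915674]), np.float64(0.0021905013276812607))
B [ 0.4327 -0.3043  0.08  ] [ 0.4349 -0.3036  0.08  ] (array([ 0.43319804, -0.30390783,  0.07867512]), np.float64(0.0017208199382403777))
C [ 0.4643 -0.0903  0.08  ] [ 0.4657 -0.0901  0.08  ] (array([ 0.46466666, -0.09002914,  0.07907577]), np.float64(0.0009160581916906506))
jar [ 0.4401 -0.2105  0.066 ] [ 0.4437 -0.2147  0.066 ] (array([ 0.43997935, -0.21229999,  0.06093704]), np.float64(0.0015980402619861515))
holesS [[0.5797, -0.2475, 0.04], [0.5806, -0.2026, 0.04], [0.5823, -0.1573, 0.04]]
cornS [[0.5538, -0.2772, 0.04], [0.605, -0.2785, 0.04], [0.6113, -0.1284, 0.04], [0.5568, -0.1273, 0.04]]
holesT [[0.5774, -0.247, 0.04], [0.5784, -0.202, 0.04], [0.5795, -0.1564, 0.04]]
cornT [[0.5504, -0.2714, 0.04], [0.6024, -0.278, 0.04], [0.6098, -0.128, 0.04], [0.5555, -0.1239, 0.04]]
hand T posts [[0.4873, 0.2458, 0.221], [0.4977, 0.1374, 0.221]]
hand S bar ends [[0.4952, 0.1426, 0.221], [0.4799, 0.2572, 0.221]]
lid T corners z.181 BL BR FR FL [[0.6903, 0.3661, 0.181], [0.7209, 0.0696, 0.181], [0.4672, 0.0442, 0.181], [0.4326, 0.3379, 0.181]]
lid S corners [[0.47, 0.0434, 0.181], [0.4349, 0.3394, 0.181], [0.6898, 0.3652, 0.181], [0.7246, 0.0767, 0.181]]
(array([0.487752  , 0.24590099, 0.2301239 ]), np.float64(0.004061780506215528)) (array([0.49812333, 0.13816382, 0.22480856]), np.float64(0.002509235545630274))
rackT [[0.7915, -0.0782, 0.09], [0.7984, -0.2943, 0.09], [0.7405, -0.2974, 0.09], [0.7264, -0.079, 0.09]]
bottle [[0.526 0.525 0.15 ]]
```

```bash
cat > d.py <<'E'
import sys,numpy as np
from station import status
# usage: d.py x y z [yaw_deg of tool y]
s=status.read_state();R=np.array(s["ee_rot"]);p=np.array(s["position"])
t=np.array([float(a) for a in sys.argv[1:4]]);d=R.T@(t-p)*1000
yaw=np.radians(float(sys.argv[4]) if len(sys.argv)>4 else -1.5)
from scipy.spatial.transform import Rotation as Ro
y=np.array([np.cos(yaw),np.sin(yaw),0]);x=np.array([0,0,-1.]);G=np.c_[x,y,np.cross(x,y)]
print("t",round(s["time_s"],2),"pos",p.round(4),"w",round(s["width"],4),"F",np.round(s["force"],1),"\ntool d mm",d.round(1),"rot deg",np.degrees(Ro.from_matrix(R.T@G).as_rotvec()).round(2))
E
python3 -m creep '[[0,0,0,-7.1,0,0],[0,0,0,-7.1,0,0],[0,0,0,-7.1,0,0],[0,0,0,-7.1,0,0],[0,0,0,-7.1,0,0],[0,0,0,-7.1,0,0],[0,0,0,-7.1,0,0],[0,0,0,-7.1,0,0],[0,0,0,-5.5,0,0]]' 0.6
python3 d.py 0.549 -0.3705 0.15
```

```text
time_s: 0.85
position: [0.2384, -0.4913, 0.2261]
ee_rot: [[-0.003, 1.0, -0.013], [0.011, -0.013, -1.0], [-1.0, -0.004, -0.01]]
force: [-0.3, -0.5, 0.1]
width: 0.0682
t 0.85 pos [ 0.2384 -0.4913  0.2261] w 0.0682 F [-0.3 -0.5  0.1] 
tool d mm [  76.3  309.3 -124. ] rot deg [ 0.75 -0.6   0.21]
```

```bash
python3 -m creep '[[0.0076,0.031,-0.0124,0.75,-0.6,0.2],[0.0076,0.031,-0.0124,0,0,0],[0.0076,0.031,-0.0124,0,0,0],[0.0076,0.031,-0.0124,0,0,0],[0.0076,0.031,-0.0124,0,0,0],[0.0076,0.031,-0.0124,0,0,0],[0.0076,0.031,-0.0124,0,0,0],[0.0076,0.031,-0.0124,0,0,0],[0.0076,0.031,-0.0124,0,0,0],[0.0076,0.031,-0.0124,0,0,0]]'
python3 d.py 0.549 -0.3705 0.10
```

```text
time_s: 1.68
position: [0.557, -0.3735, 0.1435]
ee_rot: [[-0.006, 0.999, -0.037], [0.0, -0.037, -0.999], [-1.0, -0.006, -0.0]]
force: [-0.6, -0.5, 0.1]
width: 0.0684
t 1.68 pos [ 0.557  -0.3735  0.1435] w 0.0684 F [-0.6 -0.5  0.1] 
tool d mm [43.6 -7.9 -2.7] rot deg [-0.61 -0.01  0.33]
```

```bash
python3 -m creep '[[0.02,-0.0079,-0.0027,-0.6,0,0.3],[0,0,0,0,0,0]]'
python3 d.py 0.549 -0.3705 0.048
```

```text
time_s: 1.85
position: [0.5549, -0.3657, 0.1196]
ee_rot: [[-0.0, 1.0, -0.017], [0.003, -0.017, -1.0], [-1.0, -0.0, -0.003]]
force: [-1.5, 0.8, -1.5]
width: 0.0681
t 1.85 pos [ 0.5549 -0.3657  0.1196] w 0.0681 F [-1.5  0.8 -1.5] 
tool d mm [71.6 -5.8  5.1] rot deg [ 0.5  -0.17  0.02]
```

```bash
python3 - <<'E'
from h import *
from station import optics
c=optics.read_camera("scene");np.savez("scene1.npz",**c);crop(c,80,220,200,180,4,"pics/s3.png")
E
python3 -m creep '[[0.008,-0.0058,0.0051,0,0,0],[0,0,0,0,0,0]]'
python3 d.py 0.549 -0.3705 0.048
```

```text
time_s: 2.07
position: [0.5506, -0.3728, 0.1146]
ee_rot: [[0.004, 1.0, -0.018], [0.0, -0.018, -1.0], [-1.0, 0.004, -0.0]]
force: [-0.5, -0.1, -0.3]
width: 0.0684
t 2.07 pos [ 0.5506 -0.3728  0.1146] w 0.0684 F [-0.5 -0.1 -0.3] 
tool d mm [66.6 -1.9 -2.3] rot deg [ 0.46 -0.02 -0.23]
```

View pics/s3.png

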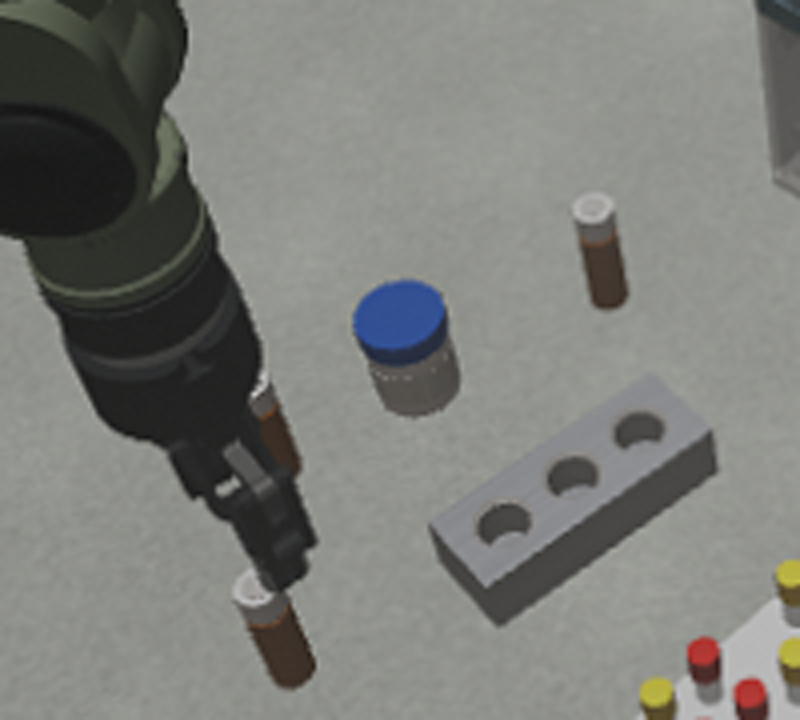

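The gripper stands just above vial A, with its cap at (262,595) in the crop and the fingers at about (285,575). The jar and block are clear, so I'll descend.

```bash
python3 -m creep '[[0.02,-0.0015,-0.002,0,0,0],[0.02,0,0,0,0,0],[0.018,0,0,0,0,0],[0,0,0,0,0,0]]'
python3 d.py 0.549 -0.3705 0.048
```

```text
time_s: 2.4
position: [0.5485, -0.3777, 0.0609]
ee_rot: [[0.011, 1.0, -0.027], [-0.006, -0.027, -1.0], [-1.0, 0.011, 0.006]]
force: [-0.5, 0.6, -0.0]
width: 0.0684
t 2.4 pos [ 0.5485 -0.3777  0.0609] w 0.0684 F [-0.5  0.6 -0. ] 
tool d mm [12.8  0.2 -7.3] rot deg [-0.03  0.33 -0.61]
```

```bash
python3 -m creep '[[0.012,0,-0.0065,0,0.3,-0.6],[0,0,-0.001,0,0,0]]'
python3 d.py 0.549 -0.3705 0.048
```

```text
time_s: 2.57
position: [0.5479, -0.3724, 0.0502]
ee_rot: [[0.001, 1.0, -0.031], [-0.001, -0.031, -1.0], [-1.0, 0.001, 0.001]]
force: [-0.1, 1.1, -0.9]
width: 0.0682
t 2.57 pos [ 0.5479 -0.3724  0.0502] w 0.0682 F [-0.1  1.1 -0.9] 
tool d mm [ 2.1  1.  -1.9] rot deg [-0.26  0.07 -0.04]
```

```bash
python3 -m creep '[[0,0.001,-0.0015,0,0,0],[0,0,0,0,0,0],[0,0,0,0,0,0],[0,0,0,0,0,0],[0,0,0,0,0,0],[0,0,0,0,0,0]]' -1 30
python3 d.py 0.549 -0.3705 0.13
```

```text
time_s: 3.07
position: [0.5512, -0.3727, 0.0548]
ee_rot: [[0.005, 1.0, -0.031], [-0.005, -0.031, -1.0], [-1.0, 0.006, 0.005]]
force: [-0.1, -0.4, -1.0]
width: 0.0227
t 3.07 pos [ 0.5512 -0.3727  0.0548] w 0.0227 F [-0.1 -0.4 -1. ] 
tool d mm [-75.2  -1.8  -1.7] rot deg [-0.28  0.31 -0.32]
```

```bash
python3 -m creep '[[-0.025,0,0,0,0,0],[-0.025,0,0,0,0,0],[-0.025,0.007,-0.02,0,0,0],[0,0.007,-0.035,0,0,0],[0,0.007,-0.035,0,0,0],[0,0.007,-0.03,0,0,0]]'
python3 d.py 0.5785 -0.247 0.13
```

```text
time_s: 3.57
position: [0.5826, -0.2571, 0.1331]
ee_rot: [[0.007, 0.999, -0.043], [-0.008, -0.043, -0.999], [-1.0, 0.007, 0.008]]
force: [0.5, 0.0, -0.3]
width: 0.023
t 3.57 pos [ 0.5826 -0.2571  0.1331] w 0.023 F [ 0.5  0.  -0.3] 
tool d mm [  2.9  -4.5 -10. ] rot deg [-0.97  0.46 -0.42]
```

```bash
python3 -m creep '[[0.003,-0.0045,-0.009,-0.9,0.4,-0.4],[0,0,-0.001,0,0,0]]'
python3 d.py 0.5785 -0.247 0.13
python3 - <<'E'
from h import *
from station import optics
for n in("scene","top"):
    c=optics.read_camera(n);np.savez(n+"2.npz",**c)
    crop(c,*((150,240,150,140) if n=="scene" else (360,210,120,100)),5 if n=="top" else 4,f"pics/{n}2.png")
E
python3 d.py 0.5785 -0.247 0.13
```

```text
time_s: 3.73
position: [0.58, -0.2406, 0.131]
ee_rot: [[0.002, 1.0, -0.019], [0.001, -0.019, -1.0], [-1.0, 0.002, -0.001]]
force: [-0.4, -0.5, -0.7]
width: 0.023
t 3.73 pos [ 0.58   -0.2406  0.131 ] w 0.023 F [-0.4 -0.5 -0.7] 
tool d mm [ 0.9 -1.3  6.4] rot deg [ 0.4  -0.04 -0.09]
t 3.83 pos [ 0.5807 -0.2427  0.1314] w 0.0232 F [ 0.6 -0.8  0.1] 
tool d mm [ 1.4 -2.1  4.4] rot deg [ 0.26  0.03 -0.19]
```

View pics/scene2.png

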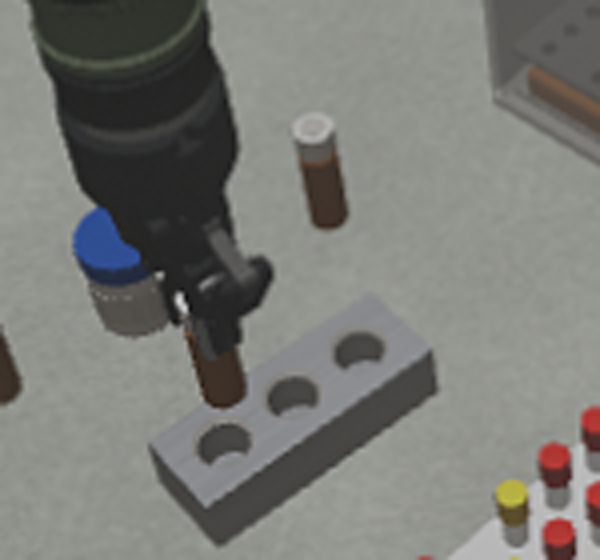

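View pics/top2.png

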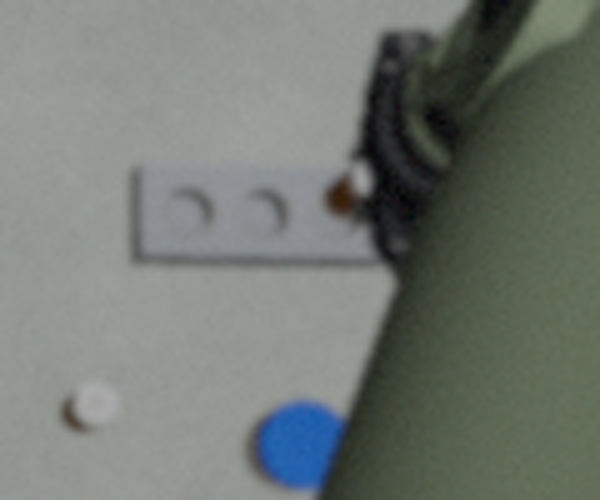

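Run:
```python
from h import *
S=load("scene",2);f=lambda p:(np.array(p,float)+.5)/4-.5+(150,240)
for z in (.074,.078,.082):
  print(plane(S,f([(222,393),(203,393),(245,393)]),z).round(4).tolist())
P=np.array([[.5805,-.2425,z] for z in (.076,)]);a=np.linspace(0,6.28,60)
q=(proj(S,np.c_[.5805+.012*np.cos(a),-.2425+.012*np.sin(a),.076+0*a])-(150,240)+.5)*4-.5
print("pred ellipse if on TCP axis",q.min(0),q.max(0))
print("holes S", plane(S,f([(224,444),(293,396),(359,351)]),.04).round(4).tolist())
```

```text
[[0.5759, -0.2392, 0.074], [0.5688, -0.2463, 0.074], [0.5845, -0.2306, 0.074]]
[[0.5787, -0.2405, 0.078], [0.5716, -0.2475, 0.078], [0.5872, -0.2319, 0.078]]
[[0.5815, -0.2417, 0.082], [0.5745, -0.2488, 0.082], [0.59, -0.2332, 0.082]]
pred ellipse if on TCP axis [198.42085043 380.74284396] [244.62811353 418.59833893]
holes S [[0.5797, -0.2475, 0.04], [0.581, -0.2022, 0.04], [0.5828, -0.1577, 0.04]]
```

```bash
python3 -m creep '[[0.01,-0.001,0.005,0.2,0,0],[0.01,0,0,0,0,0],[0.01,0,0,0,0,0]]'
python3 d.py 0.5792 -0.2475 0.095
```

```text
time_s: 4.08
position: [0.581, -0.2528, 0.1015]
ee_rot: [[0.008, 1.0, -0.03], [-0.005, -0.029, -1.0], [-1.0, 0.008, 0.005]]
force: [-0.7, -1.0, -1.6]
width: 0.023
t 4.08 pos [ 0.581  -0.2528  0.1015] w 0.023 F [-0.7 -1.  -1.6] 
tool d mm [ 6.5 -2.  -5.3] rot deg [-0.19  0.27 -0.47]
```

```bash
python3 -m creep '[[0.004,-0.0015,-0.004,-0.2,0.2,-0.4],[0,0,0,0,0,0]]'
python3 d.py 0.5792 -0.2475 0.095
```

```text
time_s: 4.25
position: [0.5771, -0.2497, 0.0929]
ee_rot: [[-0.004, 1.0, -0.029], [0.002, -0.029, -1.0], [-1.0, -0.004, -0.002]]
force: [0.5, 1.6, 6.0]
width: 0.0227
t 4.25 pos [ 0.5771 -0.2497  0.0929] w 0.0227 F [0.5 1.6 6. ] 
tool d mm [-2.1  2.  -2.2] rot deg [-0.19 -0.11  0.22]
```

```bash
python3 -m creep '[[-0.001,0.002,-0.0025,0,0,0]]'
python3 d.py 0.5792 -0.2475 0.095
python3 -m creep '[[0,0,0,0,0,0]]'
python3 d.py 0.5792 -0.2475 0.095
```

```text
time_s: 4.33
position: [0.5784, -0.2478, 0.093]
ee_rot: [[-0.005, 1.0, -0.031], [0.003, -0.031, -1.0], [-1.0, -0.006, -0.002]]
force: [-0.5, 0.6, -0.5]
width: 0.0231
t 4.33 pos [ 0.5784 -0.2478  0.093 ] w 0.0231 F [-0.5  0.6 -0.5] 
tool d mm [-2.1  0.8 -0.3] rot deg [-0.27 -0.14  0.32]
time_s: 4.42
position: [0.5785, -0.2477, 0.0927]
ee_rot: [[-0.006, 1.0, -0.031], [0.003, -0.031, -1.0], [-1.0, -0.006, -0.003]]
force: [0.1, 0.3, -0.3]
width: 0.0229
t 4.42 pos [ 0.5785 -0.2477  0.0927] w 0.0229 F [ 0.1  0.3 -0.3] 
tool d mm [-2.3  0.7 -0.2] rot deg [-0.28 -0.16  0.33]
```

Well aligned; lowering it into the bore.

```bash
python3 -m creep '[[0.006,0.0005,0,0,0,0.3],[0.006,0,0,0,0,0]]'
python3 d.py 0.5792 -0.2475 0.060
python3 -m creep '[[0.006,0,0,0,0,0]]'
python3 d.py 0.5792 -0.2475 0.060
```

```text
time_s: 4.58
position: [0.5802, -0.2483, 0.0815]
ee_rot: [[0.002, 1.0, -0.031], [0.001, -0.031, -1.0], [-1.0, 0.002, -0.001]]
force: [-0.7, -0.4, -0.1]
width: 0.0227
t 4.58 pos [ 0.5802 -0.2483  0.0815] w 0.0227 F [-0.7 -0.4 -0.1] 
tool d mm [21.5 -1.1 -0.8] rot deg [-0.27 -0.07 -0.12]
time_s: 4.67
position: [0.5804, -0.2484, 0.0752]
ee_rot: [[0.003, 1.0, -0.031], [0.001, -0.031, -1.0], [-1.0, 0.003, -0.001]]
force: [0.1, -0.5, -0.1]
width: 0.0233
t 4.67 pos [ 0.5804 -0.2484  0.0752] w 0.0233 F [ 0.1 -0.5 -0.1] 
tool d mm [15.2 -1.3 -0.8] rot deg [-0.26 -0.05 -0.16]
```

Bottom is inside the bore with no contact force. Continue.

```bash
python3 -m creep '[[0.006,-0.0007,-0.0004,0,0,0],[0.005,0,0,0,0,0]]'
python3 d.py 0.5792 -0.2475 0.060
python3 -m creep '[[0.004,0,0,0,0,0]]'
python3 d.py 0.5792 -0.2475 0.060
```

```text
time_s: 4.83
position: [0.5795, -0.2477, 0.0629]
ee_rot: [[0.002, 1.0, -0.031], [0.001, -0.031, -1.0], [-1.0, 0.002, -0.001]]
force: [-5.9, 3.5, 41.6]
width: 0.0235
t 4.83 pos [ 0.5795 -0.2477  0.0629] w 0.0235 F [-5.9  3.5 41.6] 
tool d mm [ 2.9 -0.3 -0.2] rot deg [-0.25 -0.05 -0.14]
time_s: 4.92
position: [0.5806, -0.2488, 0.0623]
ee_rot: [[0.005, 1.0, -0.031], [-0.002, -0.031, -1.0], [-1.0, 0.005, 0.002]]
force: [-12.9, 3.1, 41.2]
width: 0.0228
t 4.92 pos [ 0.5806 -0.2488  0.0623] w 0.0228 F [-12.9   3.1  41.2] 
tool d mm [ 2.2 -1.4 -1.2] rot deg [-0.25  0.12 -0.29]
```

```bash
python3 -m creep '[[-0.001,-0.0008,-0.0008,0,0,0]]'
python3 d.py 0.5792 -0.2475 0.062
python3 -m creep '[[0,0,0,0,0,0],[0,0,0,0,0,0],[0,0,0,0,0,0]]' 0.3
python3 d.py 0.5792 -0.2475 0.14
```

```text
time_s: 5.0
position: [0.58, -0.2483, 0.064]
ee_rot: [[0.006, 1.0, -0.031], [-0.003, -0.031, -1.0], [-1.0, 0.006, 0.003]]
force: [0.3, 0.1, -0.6]
width: 0.0227
t 5.0 pos [ 0.58   -0.2483  0.064 ] w 0.0227 F [ 0.3  0.1 -0.6] 
tool d mm [ 2.  -0.8 -0.8] rot deg [-0.25  0.17 -0.34]
time_s: 5.25
position: [0.5804, -0.2483, 0.0643]
ee_rot: [[0.007, 1.0, -0.03], [-0.004, -0.03, -1.0], [-1.0, 0.007, 0.004]]
force: [0.3, 0.2, 0.2]
width: 0.0553
t 5.25 pos [ 0.5804 -0.2483  0.0643] w 0.0553 F [0.3 0.2 0.2] 
tool d mm [-75.7  -0.7  -0.5] rot deg [-0.23  0.21 -0.41]
```

```bash
python3 -m creep '[[-0.025,0,0,0,0,0],[-0.03,0,0,0,0,0],[-0.02,-0.02,0.005,0,0,0],[0,-0.032,0.012,0,0,0],[0,-0.032,0.012,0,0,0],[0,-0.032,0.012,0,0,0],[0,-0.025,0.01,0,0,0],[0,0,0,0,0,0]]'
python3 d.py 0.4345 -0.3037 0.13
```

```text
time_s: 5.92
position: [0.4327, -0.2944, 0.1365]
ee_rot: [[0.003, 1.0, -0.025], [-0.002, -0.025, -1.0], [-1.0, 0.003, 0.001]]
force: [-0.2, 0.3, -0.0]
width: 0.0554
t 5.92 pos [ 0.4327 -0.2944  0.1365] w 0.0554 F [-0.2  0.3 -0. ] 
tool d mm [6.5 2.  9.2] rot deg [ 0.09  0.08 -0.15]
```

Run:
```python
from h import *
from station import optics
for n in("scene",):
    c=optics.read_camera(n);np.savez(n+"3.npz",**c)
    crop(c,80,240,200,150,4,f"pics/{n}4.png")
```

```text
(no output)
```

View pics/scene4.png

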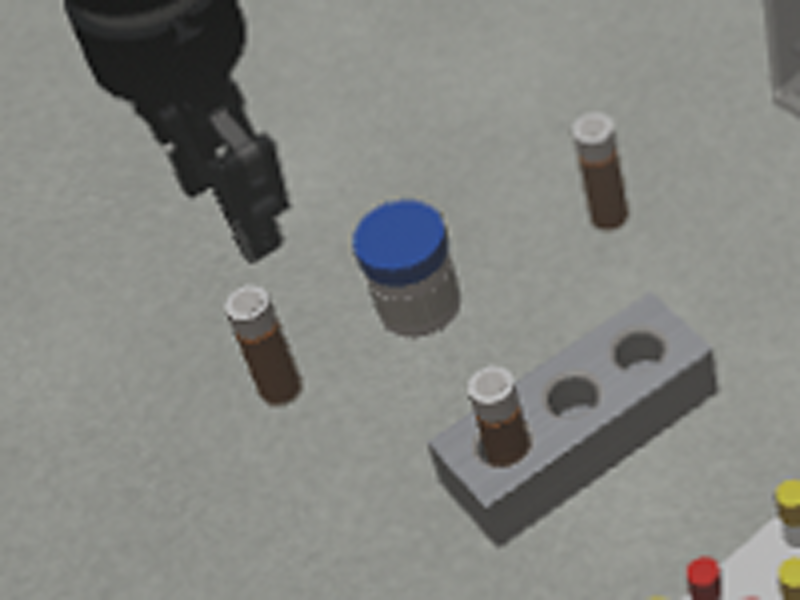

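```bash
python3 -m creep '[[0.015,0.002,0.006,0,0,0],[0.008,0,0,0,0,0],[0,0,0,0,0,0]]'
python3 d.py 0.4345 -0.3037 0.05
```

```text
time_s: 6.22
position: [0.4385, -0.3007, 0.1131]
ee_rot: [[0.007, 1.0, -0.024], [-0.002, -0.024, -1.0], [-1.0, 0.007, 0.002]]
force: [-0.7, -0.3, -0.1]
width: 0.0556
t 6.22 pos [ 0.4385 -0.3007  0.1131] w 0.0556 F [-0.7 -0.3 -0.1] 
tool d mm [63.1 -4.4  3. ] rot deg [ 0.1   0.09 -0.41]
```

Vial A stands upright in the first bore, with its cap at (492,387) and its base at (502,455) in the crop. The gripper is above vial B.

```bash
python3 -m creep '[[0.02,-0.003,0.002,0,0,0],[0.018,0,0,0,0,0],[0.012,0,0,0,0,-0.3],[0.006,0,0,0,0,0]]'
python3 d.py 0.4345 -0.3037 0.05
```

```text
time_s: 6.55
position: [0.4404, -0.3022, 0.0562]
ee_rot: [[0.005, 1.0, -0.02], [-0.003, -0.02, -1.0], [-1.0, 0.005, 0.003]]
force: [0.6, -0.4, 0.1]
width: 0.0557
t 6.55 pos [ 0.4404 -0.3022  0.0562] w 0.0557 F [ 0.6 -0.4  0.1] 
tool d mm [ 6.2 -5.9  1.6] rot deg [ 0.36  0.17 -0.29]
```

```bash
python3 -m creep '[[0.004,-0.005,0.001,0.3,0,-0.3],[0,0,0,0,0,0]]'
python3 d.py 0.4345 -0.3037 0.05
python3 -m creep '[[0,0,0,0,0,0],[0,0,0,0,0,0],[0,0,0,0,0,0],[0,0,0,0,0,0],[0,0,0,0,0,0]]' -1 30
python3 d.py 0.4345 -0.3037 0.14
```

```text
time_s: 6.72
position: [0.4352, -0.3017, 0.0505]
ee_rot: [[-0.003, 1.0, -0.024], [-0.001, -0.024, -1.0], [-1.0, -0.003, 0.001]]
force: [-0.2, 0.2, 0.2]
width: 0.0557
t 6.72 pos [ 0.4352 -0.3017  0.0505] w 0.0557 F [-0.2  0.2  0.2] 
tool d mm [ 0.5 -0.7  2. ] rot deg [0.15 0.05 0.17]
time_s: 7.13
position: [0.4367, -0.3026, 0.0528]
ee_rot: [[-0.0, 1.0, -0.023], [-0.003, -0.023, -1.0], [-1.0, -0.0, 0.003]]
force: [0.7, 1.1, -0.2]
width: 0.0232
t 7.13 pos [ 0.4367 -0.3026  0.0528] w 0.0232 F [ 0.7  1.1 -0.2] 
tool d mm [-87.2  -2.2   1.4] rot deg [0.16 0.16 0.02]
```

```bash
python3 -m creep '[[-0.03,0,0,0,0,0],[-0.03,0,0,0,0,0],[-0.03,0.01,-0.01,0,0,0],[-0.005,0.03,-0.022,0,0,0],[0,0.032,-0.022,0,0,0],[0,0.032,-0.022,0,0,0],[0,0.022,-0.015,0,0,0],[0,0,0,0,0,0]]'
python3 d.py 0.581 -0.2024 0.14
```

```text
time_s: 7.8
position: [0.5702, -0.2133, 0.1558]
ee_rot: [[0.006, 0.999, -0.032], [-0.005, -0.032, -0.999], [-1.0, 0.006, 0.004]]
force: [0.5, -0.4, 0.0]
width: 0.0232
t 7.8 pos [ 0.5702 -0.2133  0.1558] w 0.0232 F [ 0.5 -0.4  0. ] 
tool d mm [ 15.8  10.4 -11.3] rot deg [-0.31  0.25 -0.33]
```

```bash
python3 -m creep '[[0.002,0.0095,-0.009,-0.3,0.2,-0.3],[0.005,0,0,0,0,0],[0,0,0,0,0,0]]'
python3 d.py 0.581 -0.2024 0.10
python3 -m creep '[[0,0,0,0,0,0]]'
python3 d.py 0.581 -0.2024 0.10
python3 - <<'E'
from h import *
from station import optics,status
c=optics.read_camera("scene");np.savez("scene5.npz",**c)
print(status.read_state()["position"])
crop(c,150,240,150,140,4,f"pics/s5.png")
E
```

```text
time_s: 8.05
position: [0.5814, -0.2034, 0.1492]
ee_rot: [[0.001, 1.0, -0.023], [-0.002, -0.023, -1.0], [-1.0, 0.001, 0.002]]
force: [-0.4, -0.5, -0.3]
width: 0.0231
t 8.05 pos [ 0.5814 -0.2034  0.1492] w 0.0231 F [-0.4 -0.5 -0.3] 
tool d mm [49.2 -0.5 -1.1] rot deg [ 0.2   0.13 -0.08]
time_s: 8.13
position: [0.5808, -0.2036, 0.1491]
ee_rot: [[0.001, 1.0, -0.023], [-0.002, -0.023, -1.0], [-1.0, 0.001, 0.002]]
force: [0.3, 0.4, 0.7]
width: 0.023
t 8.13 pos [ 0.5808 -0.2036  0.1491] w 0.023 F [0.3 0.4 0.7] 
tool d mm [49.1  0.1 -1.3] rot deg [ 0.19  0.14 -0.05]
[ 0.58035582 -0.20371481  0.14886529]
```

View pics/s5.png

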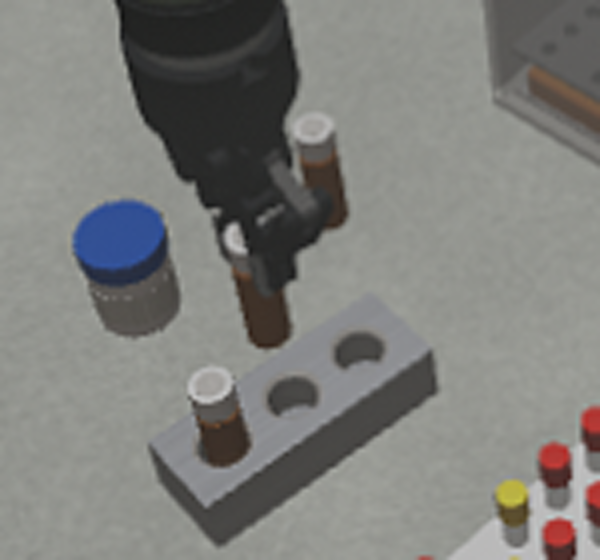

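```bash
python3 - <<'E'
from h import *
S=load("scene",5);f=lambda p:(np.array(p,float)+.5)/4-.5+(150,240)
a=np.linspace(0,6.28,60)
for z in (.096,.0985):
    q=(proj(S,np.c_[.5804+.012*np.cos(a),-.2037+.012*np.sin(a),z+0*a])-(150,240)+.5)*4-.5
    print(z,"pred ellipse if on TCP axis",q.min(0),q.max(0))
E
python3 -m creep '[[0.015,0,-0.001,0,0,0],[0.015,0,0,0,0,0],[0.008,0,0,0,0,0],[0,0,0,0,0,0]]'
python3 d.py 0.581 -0.2024 0.095
```

```text
0.096 pred ellipse if on TCP axis [252.17580333 315.48667579] [298.18500769 352.25096329]
0.0985 pred ellipse if on TCP axis [251.45014627 312.54908832] [297.53391176 349.32908812]
time_s: 8.52
position: [0.5781, -0.206, 0.1112]
ee_rot: [[0.001, 1.0, -0.028], [-0.004, -0.028, -1.0], [-1.0, 0.001, 0.004]]
force: [-0.5, -0.1, -0.6]
width: 0.0231
t 8.52 pos [ 0.5781 -0.206   0.1112] w 0.0231 F [-0.5 -0.1 -0.6] 
tool d mm [16.2  2.8 -3.8] rot deg [-0.13  0.22 -0.07]
```

```bash
python3 -m creep '[[0.004,0.003,-0.005,0,0.2,0],[0,0,0,0,0,0]]'
python3 d.py 0.582 -0.2002 0.097
```

```text
time_s: 8.68
position: [0.5805, -0.2018, 0.1072]
ee_rot: [[0.001, 1.0, -0.031], [0.0, -0.031, -1.0], [-1.0, 0.001, -0.0]]
force: [-0.3, -0.7, -1.0]
width: 0.0231
t 8.68 pos [ 0.5805 -0.2018  0.1072] w 0.0231 F [-0.3 -0.7 -1. ] 
tool d mm [10.2  1.4 -1.6] rot deg [-0.25 -0.01 -0.03]
```

```bash
python3 -m creep '[[0.008,0.001,-0.0015,0,0,0],[0,0,0,0,0,0]]'
python3 d.py 0.582 -0.2002 0.09
python3 - <<'E'
from h import *
from station import optics,status
c=optics.read_camera("scene");np.savez("scene6.npz",**c)
print(status.read_state()["position"])
crop(c,190,260,80,80,8,f"pics/s6.png")
E
```

```text
time_s: 8.85
position: [0.5822, -0.2005, 0.0997]
ee_rot: [[0.002, 1.0, -0.031], [-0.0, -0.031, -1.0], [-1.0, 0.002, 0.0]]
force: [0.2, -0.2, -0.5]
width: 0.0233
t 8.85 pos [ 0.5822 -0.2005  0.0997] w 0.0233 F [ 0.2 -0.2 -0.5] 
tool d mm [ 9.7 -0.2 -0.3] rot deg [-0.26  0.02 -0.11]
[ 0.58276654 -0.20100205  0.10063786]
```

View pics/s6.png

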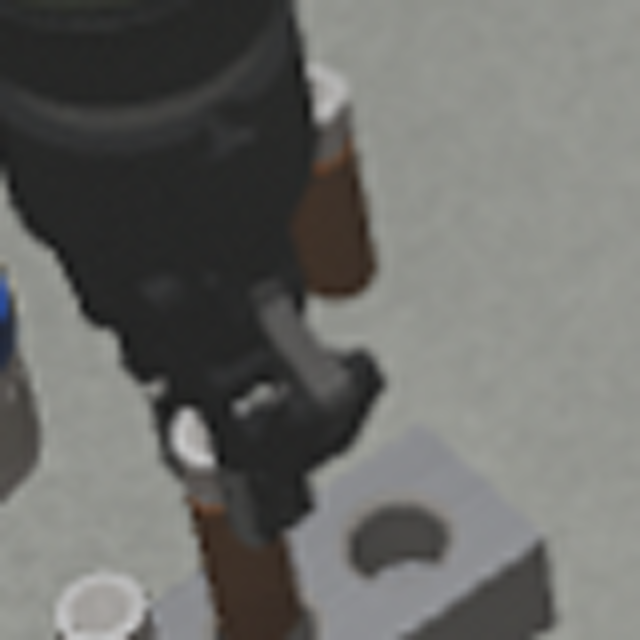

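Run:
```python
from h import *
crop(load("scene",6),190,300,70,70,8,f"pics/s7.png")
S=load("scene",6);a=np.linspace(0,6.28,60)
for P,r in (((.5825,-.2007,.049),.012),((.581,-.2024,.04),.014)):
    q=(proj(S,np.c_[P[0]+r*np.cos(a),P[1]+r*np.sin(a),P[2]+0*a])-(190,300)+.5)*8-.5
    print(q.min(0),q.max(0))
```

```text
[224.97019433 256.60884229] [314.23279285 329.45800337]
[214.01204396 270.85739853] [317.57480176 355.70738112]
```

View pics/s7.png

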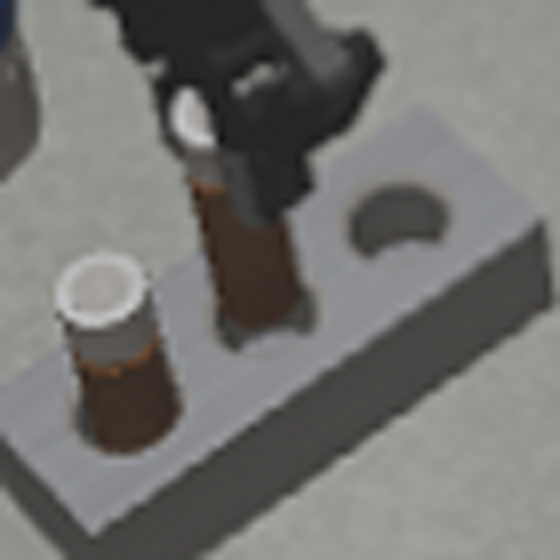

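Vial B hangs centred over the middle bore, with its base at about (260,305) and the bore centre at about (265,313) in the crop. Lowering.

```bash
python3 -m creep '[[0.006,0,0,0,0,0],[0.006,0,0,0,0,0]]'
python3 d.py 0.582 -0.2005 0.062
python3 -m creep '[[0.005,0,0,0,0,0]]'
python3 d.py 0.582 -0.2005 0.062
```

```text
time_s: 9.07
position: [0.5842, -0.2016, 0.0904]
ee_rot: [[0.006, 1.0, -0.03], [-0.003, -0.03, -1.0], [-1.0, 0.006, 0.003]]
force: [-12.2, 3.8, 42.0]
width: 0.0229
t 9.07 pos [ 0.5842 -0.2016  0.0904] w 0.0229 F [-12.2   3.8  42. ] 
tool d mm [28.3 -2.4 -1.1] rot deg [-0.25  0.17 -0.36]
time_s: 9.15
position: [0.5849, -0.2021, 0.0882]
ee_rot: [[0.008, 1.0, -0.03], [-0.005, -0.03, -1.0], [-1.0, 0.008, 0.005]]
force: [-5.2, 2.1, 5.4]
width: 0.0229
t 9.15 pos [ 0.5849 -0.2021  0.0882] w 0.0229 F [-5.2  2.1  5.4] 
tool d mm [26.2 -3.1 -1.6] rot deg [-0.24  0.27 -0.47]
```

```bash
python3 -m creep '[[-0.002,-0.004,0,0,0.2,-0.4],[0,0,0,0,0,0]]'
python3 d.py 0.581 -0.2010 0.085
python3 -m creep '[[0.003,0,0,0,0,0]]'
python3 d.py 0.581 -0.2010 0.085
```

```text
time_s: 9.32
position: [0.5804, -0.2016, 0.0902]
ee_rot: [[0.001, 1.0, -0.03], [-0.001, -0.03, -1.0], [-1.0, 0.001, 0.001]]
force: [0.3, -0.5, 0.0]
width: 0.0229
t 9.32 pos [ 0.5804 -0.2016  0.0902] w 0.0229 F [ 0.3 -0.5  0. ] 
tool d mm [ 5.2  0.6 -0.6] rot deg [-0.22  0.06 -0.04]
time_s: 9.4
position: [0.5808, -0.2018, 0.0875]
ee_rot: [[0.002, 1.0, -0.03], [-0.002, -0.03, -1.0], [-1.0, 0.002, 0.002]]
force: [-0.7, -0.6, -1.0]
width: 0.023
t 9.4 pos [ 0.5808 -0.2018  0.0875] w 0.023 F [-0.7 -0.6 -1. ] 
tool d mm [ 2.5  0.1 -0.9] rot deg [-0.22  0.09 -0.11]
```

```bash
python3 -m creep '[[0.005,-0.0005,0,0,0,0]]'
python3 d.py 0.581 -0.2015 0.062
python3 -m creep '[[0.005,0,0,0,0,0]]'
python3 d.py 0.581 -0.2015 0.062
python3 -m creep '[[0.005,0,0,0,0,0]]'
python3 d.py 0.581 -0.2015 0.062
```

```text
time_s: 9.48
position: [0.5809, -0.2021, 0.0825]
ee_rot: [[0.003, 1.0, -0.03], [-0.002, -0.03, -1.0], [-1.0, 0.003, 0.002]]
force: [0.4, 0.5, -0.4]
width: 0.0234
t 9.48 pos [ 0.5809 -0.2021  0.0825] w 0.0234 F [ 0.4  0.5 -0.4] 
tool d mm [20.5 -0.  -0.6] rot deg [-0.22  0.12 -0.18]
time_s: 9.57
position: [0.581, -0.2021, 0.0769]
ee_rot: [[0.003, 1.0, -0.03], [-0.002, -0.03, -1.0], [-1.0, 0.003, 0.002]]
force: [0.5, -0.1, -1.1]
width: 0.0232
t 9.57 pos [ 0.581  -0.2021  0.0769] w 0.0232 F [ 0.5 -0.1 -1.1] 
tool d mm [14.9 -0.1 -0.6] rot deg [-0.23  0.12 -0.19]
time_s: 9.65
position: [0.581, -0.2021, 0.071]
ee_rot: [[0.003, 1.0, -0.03], [-0.002, -0.03, -1.0], [-1.0, 0.003, 0.002]]
force: [-0.3, 0.4, 0.0]
width: 0.023
t 9.65 pos [ 0.581  -0.2021  0.071 ] w 0.023 F [-0.3  0.4  0. ] 
tool d mm [ 9.  -0.1 -0.6] rot deg [-0.23  0.11 -0.19]
```

```bash
python3 -m creep '[[0.0055,0,0,0,0,0],[0.003,0,0,0,0,0]]'
python3 d.py 0.581 -0.2015 0.062
python3 -m creep '[[0.003,0,0,0,0,0]]'
python3 d.py 0.581 -0.2015 0.062
```

```text
time_s: 9.82
position: [0.5803, -0.2018, 0.0606]
ee_rot: [[0.001, 1.0, -0.03], [-0.001, -0.03, -1.0], [-1.0, 0.001, 0.001]]
force: [-9.7, 3.5, 38.0]
width: 0.0229
t 9.82 pos [ 0.5803 -0.2018  0.0606] w 0.0229 F [-9.7  3.5 38. ] 
tool d mm [-1.4  0.7 -0.3] rot deg [-0.23  0.08 -0.09]
time_s: 9.9
position: [0.5808, -0.2023, 0.0602]
ee_rot: [[0.002, 1.0, -0.03], [-0.003, -0.03, -1.0], [-1.0, 0.003, 0.003]]
force: [-10.0, 2.2, 33.0]
width: 0.0227
t 9.9 pos [ 0.5808 -0.2023  0.0602] w 0.0227 F [-10.    2.2  33. ] 
tool d mm [-1.8  0.2 -0.8] rot deg [-0.23  0.17 -0.15]
```

Bottomed. Relieve, release, rise, and go to vial C.

```bash
python3 -m creep '[[-0.001,0,0,0,0,0]]'
python3 -m creep '[[0,0,0,0,0,0],[0,0,0,0,0,0],[0,0,0,0,0,0]]' 0.3
python3 -m creep '[[-0.025,0,0,0,0,0],[-0.03,0,0,0,0,0],[-0.02,-0.01,-0.005,0,0,0],[0,-0.025,-0.025,0,0,0],[0,-0.025,-0.025,0,0,0],[0,-0.025,-0.025,0,0,0],[0,-0.02,-0.02,0,0,0],[0,0,0,0,0,0]]'
python3 d.py 0.465 -0.090 0.13
python3 - <<'E'
from h import *
from station import optics,status
c=optics.read_camera("scene");np.savez("scene8.npz",**c)
crop(c,130,240,160,140,4,f"pics/s8.png")
E
```

```text
time_s: 9.98
position: [0.5809, -0.2024, 0.062]
ee_rot: [[0.003, 1.0, -0.03], [-0.003, -0.03, -1.0], [-1.0, 0.003, 0.003]]
force: [1.2, 0.1, -1.0]
width: 0.0232
time_s: 10.23
position: [0.5812, -0.2027, 0.0619]
ee_rot: [[0.004, 1.0, -0.03], [-0.004, -0.03, -1.0], [-1.0, 0.004, 0.004]]
force: [-0.0, -0.6, 1.0]
width: 0.0555
time_s: 10.9
position: [0.4739, -0.0966, 0.1336]
ee_rot: [[-0.002, 0.999, -0.034], [-0.002, -0.034, -0.999], [-1.0, -0.002, 0.002]]
force: [-0.6, 0.9, -0.7]
width: 0.0555
t 10.9 pos [ 0.4739 -0.0966  0.1336] w 0.0555 F [-0.6  0.9 -0.7] 
tool d mm [ 3.6 -9.1 -6.3] rot deg [-0.44  0.09  0.1 ]
```

View pics/s8.png

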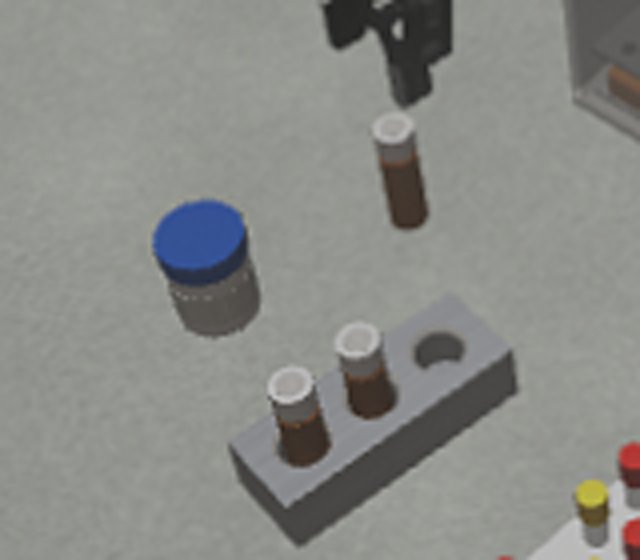

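Vials A and B stand in their bores, with caps at (292,385) and (358,341) in the crop. Vial C's cap is at (395,128), with the gripper above it.

```bash
python3 -m creep '[[0.01,-0.007,-0.005,-0.4,0,0],[0.01,0,0,0,0,0],[0,0,0,0,0,0]]'
python3 d.py 0.4655 -0.0902 0.05
```

```text
time_s: 11.2
position: [0.4721, -0.0945, 0.1141]
ee_rot: [[0.005, 1.0, -0.027], [-0.006, -0.027, -1.0], [-1.0, 0.005, 0.006]]
force: [-0.8, 0.1, 0.4]
width: 0.0555
t 11.2 pos [ 0.4721 -0.0945  0.1141] w 0.0555 F [-0.8  0.1  0.4] 
tool d mm [64.  -7.1 -4.4] rot deg [-0.03  0.32 -0.3 ]
```

```bash
python3 -m creep '[[0.012,-0.007,-0.004,0,0.3,-0.3],[0.012,0,0,0,0,0]]'
python3 d.py 0.4655 -0.0902 0.05
python3 -m creep '[[0.01,-0.001,-0.001,0,0,0],[0.012,0,0,0,0,0],[0.008,0,0,0,0,0],[0.003,0,0,0,0,0]]'
python3 d.py 0.4655 -0.0902 0.05
```

```text
time_s: 11.37
position: [0.4687, -0.0923, 0.0912]
ee_rot: [[0.004, 1.0, -0.028], [-0.002, -0.028, -1.0], [-1.0, 0.005, 0.002]]
force: [0.9, 0.6, -0.4]
width: 0.0557
t 11.37 pos [ 0.4687 -0.0923  0.0912] w 0.0557 F [ 0.9  0.6 -0.4] 
tool d mm [41.2 -3.5 -2.1] rot deg [-0.08  0.11 -0.26]
time_s: 11.7
position: [0.4718, -0.0947, 0.0562]
ee_rot: [[0.007, 1.0, -0.03], [-0.003, -0.03, -1.0], [-1.0, 0.007, 0.003]]
force: [0.5, 0.9, -0.4]
width: 0.0554
t 11.7 pos [ 0.4718 -0.0947  0.0562] w 0.0554 F [ 0.5  0.9 -0.4] 
tool d mm [ 6.1 -6.5 -4.3] rot deg [-0.23  0.19 -0.38]
```

```bash
python3 -m creep '[[0.004,-0.006,-0.004,-0.2,0.2,-0.4],[0,0,0,0,0,0]]'
python3 d.py 0.4655 -0.0902 0.05
```

```text
time_s: 11.87
position: [0.4661, -0.091, 0.0513]
ee_rot: [[-0.002, 1.0, -0.027], [0.001, -0.027, -1.0], [-1.0, -0.002, -0.001]]
force: [-0.7, 1.0, -0.4]
width: 0.0559
t 11.87 pos [ 0.4661 -0.091   0.0513] w 0.0559 F [-0.7  1.  -0.4] 
tool d mm [ 1.3 -0.6 -0.8] rot deg [-0.07 -0.04  0.1 ]
```

```bash
python3 -m creep '[[0,0,-0.001,0,0,0],[0,0,0,0,0,0],[0,0,0,0,0,0],[0,0,0,0,0,0],[0,0,0,0,0,0]]' -1 30
python3 -m creep '[[-0.03,0,0,0,0,0],[-0.03,0,0,0,0,0],[-0.025,0.005,0.005,0,0,0],[0,0.025,0.015,0,0,0],[0,0.028,0.016,0,0,0],[0,0.028,0.016,0,0,0],[0,0.015,0.01,0,0,0],[0,0,0,0,0,0]]'
python3 d.py 0.5825 -0.1575 0.13
```

```text
time_s: 12.28
position: [0.4675, -0.0903, 0.0529]
ee_rot: [[0.001, 1.0, -0.027], [-0.0, -0.027, -1.0], [-1.0, 0.001, 0.0]]
force: [0.1, 0.4, -1.7]
width: 0.0231
time_s: 12.95
position: [0.5688, -0.1562, 0.1436]
ee_rot: [[0.002, 1.0, -0.025], [-0.001, -0.025, -1.0], [-1.0, 0.002, 0.001]]
force: [-0.1, -0.3, 0.5]
width: 0.0228
t 12.95 pos [ 0.5688 -0.1562  0.1436] w 0.0228 F [-0.1 -0.3  0.5] 
tool d mm [13.6 13.7  0.9] rot deg [ 0.06  0.05 -0.09]
```

```bash
python3 -m creep '[[0.012,0.012,0.0005,0,0,0],[0.01,0,0,0,0,0],[0,0,0,0,0,0]]'
python3 d.py 0.5825 -0.1575 0.10
python3 -m creep '[[0.008,0,0,0,0,0],[0.006,0,0,0,0,0],[0,0,0,0,0,0]]'
python3 d.py 0.5825 -0.1575 0.10
python3 - <<'E'
from h import *
from station import optics,status
c=optics.read_camera("scene");np.savez("scene9.npz",**c)
p=status.read_state()["position"];print(p)
crop(c,190,280,80,80,8,f"pics/s9.png")
S=c;a=np.linspace(0,6.28,60)
for P,r in (((p[0],p[1],p[2]-.0515),.012),((.5825,-.1575,.04),.014)):
    q=(proj(S,np.c_[P[0]+r*np.cos(a),P[1]+r*np.sin(a),P[2]+0*a])-(190,280)+.5)*8-.5
    print(q.min(0),q.max(0))
E
```

```text
time_s: 13.2
position: [0.5804, -0.157, 0.121]
ee_rot: [[0.001, 1.0, -0.026], [-0.001, -0.026, -1.0], [-1.0, 0.001, 0.001]]
force: [-0.1, -0.4, -0.5]
width: 0.0231
t 13.2 pos [ 0.5804 -0.157   0.121 ] w 0.0231 F [-0.1 -0.4 -0.5] 
tool d mm [21.   2.   0.5] rot deg [ 0.02  0.04 -0.07]
time_s: 13.45
position: [0.5771, -0.1552, 0.1054]
ee_rot: [[-0.002, 1.0, -0.025], [0.001, -0.025, -1.0], [-1.0, -0.002, -0.001]]
force: [-0.3, -0.0, -0.7]
width: 0.0229
t 13.45 pos [ 0.5771 -0.1552  0.1054] w 0.0229 F [-0.3 -0.  -0.7] 
tool d mm [5.4 5.5 2.2] rot deg [ 0.07 -0.04  0.13]
[ 0.57705903 -0.15512914  0.10576195]
[342.74892742 298.95651859] [430.42291254 368.86429664]
[347.50101228 340.80761416] [449.23917444 422.71195472]
```

View pics/s9.png

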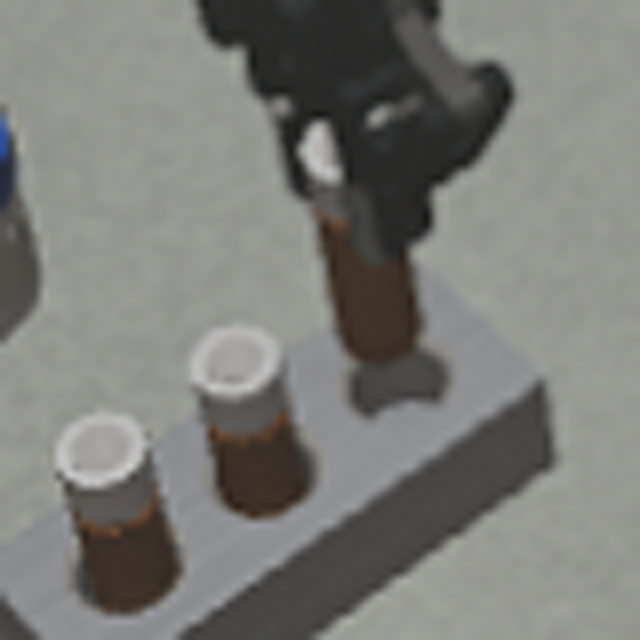

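```bash
python3 -m creep '[[0.004,0.0055,0.0015,0,0,0],[0,0,0,0,0,0]]'
python3 d.py 0.5828 -0.157 0.095
python3 -m creep '[[0.003,0,0,0,0,0]]'
python3 d.py 0.5828 -0.157 0.095
```

```text
time_s: 13.67
position: [0.5824, -0.1566, 0.1021]
ee_rot: [[-0.002, 1.0, -0.025], [0.001, -0.025, -1.0], [-1.0, -0.002, -0.001]]
force: [-0.6, 0.5, -0.5]
width: 0.0227
t 13.67 pos [ 0.5824 -0.1566  0.1021] w 0.0227 F [-0.6  0.5 -0.5] 
tool d mm [7.1 0.4 0.4] rot deg [ 0.08 -0.04  0.13]
time_s: 13.75
position: [0.5831, -0.1568, 0.0997]
ee_rot: [[-0.001, 1.0, -0.025], [0.0, -0.025, -1.0], [-1.0, -0.001, -0.0]]
force: [0.5, -0.3, -0.9]
width: 0.0229
t 13.75 pos [ 0.5831 -0.1568  0.0997] w 0.0229 F [ 0.5 -0.3 -0.9] 
tool d mm [ 4.7 -0.3  0.2] rot deg [ 0.08 -0.01  0.05]
```

```bash
python3 -m creep '[[0.004,0,0,0,0,0]]'
python3 d.py 0.5828 -0.157 0.095
python3 -m creep '[[0.004,0,0,0,0,0]]'
python3 d.py 0.5828 -0.157 0.095
python3 -m creep '[[0.004,0,0,0,0,0]]'
python3 d.py 0.5828 -0.157 0.095
```

```text
time_s: 13.83
position: [0.5836, -0.157, 0.0959]
ee_rot: [[0.0, 1.0, -0.025], [-0.0, -0.025, -1.0], [-1.0, 0.0, 0.0]]
force: [-0.3, -0.3, -0.7]
width: 0.0232
t 13.83 pos [ 0.5836 -0.157   0.0959] w 0.0232 F [-0.3 -0.3 -0.7] 
tool d mm [ 0.9 -0.7  0.1] rot deg [ 0.09  0.01 -0.01]
time_s: 13.92
position: [0.5838, -0.1571, 0.0918]
ee_rot: [[0.001, 1.0, -0.025], [-0.0, -0.025, -1.0], [-1.0, 0.001, 0.0]]
force: [-0.1, -0.1, -0.7]
width: 0.0226
t 13.92 pos [ 0.5838 -0.1571  0.0918] w 0.0226 F [-0.1 -0.1 -0.7] 
tool d mm [-3.2 -1.  -0. ] rot deg [ 0.08  0.02 -0.04]
time_s: 14.0
position: [0.5839, -0.1571, 0.0875]
ee_rot: [[0.001, 1.0, -0.025], [-0.001, -0.025, -1.0], [-1.0, 0.001, 0.001]]
force: [0.2, 0.0, -0.0]
width: 0.0228
t 14.0 pos [ 0.5839 -0.1571  0.0875] w 0.0228 F [ 0.2  0.  -0. ] 
tool d mm [-7.6 -1.1 -0.1] rot deg [ 0.08  0.03 -0.05]
```

```bash
python3 -m creep '[[0.005,0,0,0,0,0],[0.005,0,0,0,0,0]]'
python3 d.py 0.5828 -0.157 0.062
python3 -m creep '[[0.005,-0.0005,0,0,0,0],[0.004,0,0,0,0,0]]'
python3 d.py 0.5828 -0.157 0.062
```

```text
time_s: 14.17
position: [0.584, -0.1572, 0.0766]
ee_rot: [[0.001, 1.0, -0.025], [-0.001, -0.025, -1.0], [-1.0, 0.001, 0.001]]
force: [-0.5, 0.7, -1.4]
width: 0.0229
t 14.17 pos [ 0.584  -0.1572  0.0766] w 0.0229 F [-0.5  0.7 -1.4] 
tool d mm [14.6 -1.2 -0.2] rot deg [ 0.08  0.04 -0.07]
time_s: 14.33
position: [0.5831, -0.1571, 0.0661]
ee_rot: [[0.0, 1.0, -0.025], [-0.0, -0.025, -1.0], [-1.0, 0.0, 0.0]]
force: [-0.5, 0.3, -1.3]
width: 0.023
t 14.33 pos [ 0.5831 -0.1571  0.0661] w 0.023 F [-0.5  0.3 -1.3] 
tool d mm [ 4.1 -0.3 -0. ] rot deg [ 0.08  0.02 -0.02]
```

```bash
python3 -m creep '[[0.0035,0,0,0,0,0],[0.002,0,0,0,0,0]]'
python3 d.py 0.5828 -0.157 0.062
python3 -m creep '[[0.002,0,0,0,0,0]]'
python3 d.py 0.5828 -0.157 0.062
```

```text
time_s: 14.5
position: [0.5829, -0.1573, 0.0616]
ee_rot: [[0.0, 1.0, -0.025], [-0.001, -0.025, -1.0], [-1.0, 0.0, 0.001]]
force: [-7.6, 1.3, 24.0]
width: 0.023
t 14.5 pos [ 0.5829 -0.1573  0.0616] w 0.023 F [-7.6  1.3 24. ] 
tool d mm [-0.4 -0.1 -0.3] rot deg [ 0.08  0.07 -0.01]
time_s: 14.58
position: [0.5831, -0.1576, 0.0617]
ee_rot: [[0.001, 1.0, -0.025], [-0.002, -0.025, -1.0], [-1.0, 0.001, 0.002]]
force: [-6.1, 1.9, 18.3]
width: 0.0231
t 14.58 pos [ 0.5831 -0.1576  0.0617] w 0.0231 F [-6.1  1.9 18.3] 
tool d mm [-0.3 -0.3 -0.6] rot deg [ 0.07  0.13 -0.06]
```

```bash
python3 -m creep '[[-0.001,0,0,0,0,0]]'
python3 -m creep '[[0,0,0,0,0,0],[0,0,0,0,0,0],[0,0,0,0,0,0]]' 0.3
python3 -m creep '[[-0.025,0,0,0,0,0],[-0.035,0,0,0,0,0],[-0.04,0,0,0,0,0],[-0.04,0,0,0,0,0],[-0.04,0,0,0,0,0],[-0.03,-0.01,-0.01,0,0,0],[0,0,0,0,0,0]]'
python3 d.py 0.5 0 0.28
python3 - <<'E'
from h import *
from station import optics,status
c=optics.read_camera("scene");np.savez("scene10.npz",**c)
crop(c,130,240,160,140,4,f"pics/s10.png")
c=optics.read_camera("top");np.savez("top10.npz",**c)
crop(c,360,170,130,140,4,f"pics/t10.png")
E
```

```text
time_s: 14.67
position: [0.5831, -0.1577, 0.0633]
ee_rot: [[0.001, 1.0, -0.025], [-0.003, -0.025, -1.0], [-1.0, 0.001, 0.003]]
force: [0.1, 0.4, -0.9]
width: 0.0231
time_s: 14.92
position: [0.5837, -0.1579, 0.0636]
ee_rot: [[0.003, 1.0, -0.025], [-0.003, -0.025, -1.0], [-1.0, 0.003, 0.003]]
force: [0.4, -0.1, 0.5]
width: 0.0553
time_s: 15.5
position: [0.5704, -0.1459, 0.276]
ee_rot: [[-0.009, 1.0, -0.026], [0.002, -0.026, -1.0], [-1.0, -0.009, -0.002]]
force: [1.0, -0.8, 0.7]
width: 0.0556
t 15.5 pos [ 0.5704 -0.1459  0.276 ] w 0.0556 F [ 1.  -0.8  0.7] 
tool d mm [  -3.   -74.2 -144. ] rot deg [ 0.03 -0.11  0.52]
```

View pics/s10.png

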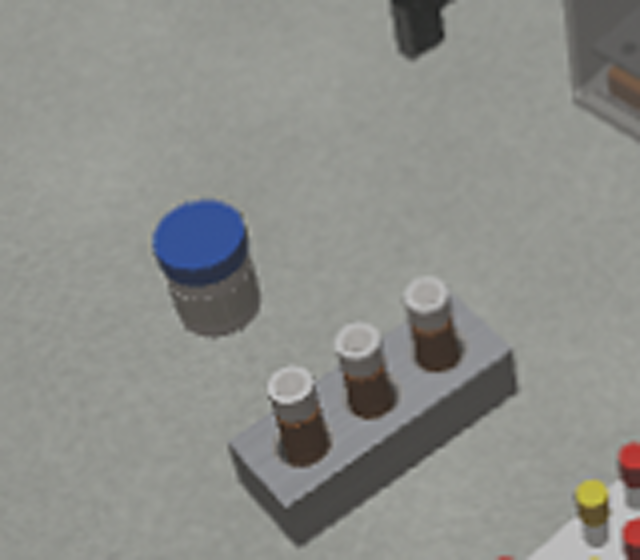

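All three vials stand in the bores, with caps at (292,385), (358,342) and (428,295) in the crop, and the jar hasn't moved. Next I'll check the vial heights and refine the handle position.

Run:
```python
from h import *
S=load("scene",10);f=lambda p:(np.array(p,float)+.5)/4-.5+(130,240)
print("caps z.09",plane(S,f([(292,385),(358,342),(428,295)]),.09).round(4).tolist())
S=load("scene");T=load("top");h2=lambda p:(np.array(p,float)+.5)/4-.5+(265,150)
b=plane(S,h2([(174,191),(288,102)]),.183);print("posts S",b.round(4).tolist(),b.mean(0))
g2=lambda p:(np.array(p,float)+.5)/5-.5+(205,190)
b=plane(T,g2([(241,460),(454,437)]),.20);print("posts T",b.round(4).tolist(),b.mean(0))
b=plane(T,g2([(345,440)]),.226);print("bar T",b)
b=plane(S,h2([(230,95)]),.224);print("bar S",b)
```

```text
caps z.09 [[0.5794, -0.2449, 0.09], [0.5815, -0.2038, 0.09], [0.5831, -0.1581, 0.09]]
posts S [[0.4955, 0.1427, 0.183], [0.4833, 0.2534, 0.183]] [0.48942423 0.19806592 0.183     ]
posts T [[0.4868, 0.2491, 0.2], [0.4963, 0.1383, 0.2]] [0.49155795 0.19367799 0.2       ]
bar T [[0.49333917 0.19201616 0.226     ]]
bar S [[0.49142554 0.19429036 0.224     ]]
```

```bash
python3 -m creep '[[-0.003,-0.009,-0.035,-1.6,0,0],[-0.003,-0.009,-0.04,-1.6,0,0],[-0.002,-0.009,-0.04,-1.6,0,0],[0,-0.009,-0.04,-1.6,0,0],[0,-0.009,-0.04,-1.6,0,0],[0,-0.009,-0.04,0,0,0],[0,-0.009,-0.04,0,0,0],[0,-0.006,-0.03,0,0,0],[0,0,0,0,0,0]]' 0.4
python3 d.py 0.4945 0.195 0.27 6.7
```

```text
time_s: 16.35
position: [0.4739, 0.1586, 0.2611]
ee_rot: [[-0.042, 0.993, 0.11], [0.004, 0.11, -0.994], [-0.999, -0.041, -0.009]]
force: [-0.3, -0.2, -1.0]
width: 0.0599
t 16.35 pos [0.4739 0.1586 0.2611] w 0.0599 F [-0.3 -0.2 -1. ] 
tool d mm [ -9.6  24.1 -34. ] rot deg [-0.37 -0.51  2.36]
```

```bash
python3 -m creep '[[-0.012,0.01,-0.017,-0.4,-0.5,1.5],[0,0.008,-0.016,0,0,0.8],[0,0,0,0,0,0]]'
python3 d.py 0.493 0.196 0.245 6.5
python3 - <<'E'
from h import *
from station import optics,status
c=optics.read_camera("scene");np.savez("scene11.npz",**c)
crop(c,250,100,190,140,4,f"pics/s11.png")
E
```

```text
time_s: 16.6
position: [0.4854, 0.1949, 0.266]
ee_rot: [[-0.011, 0.993, 0.121], [-0.004, 0.121, -0.993], [-1.0, -0.011, 0.002]]
force: [-0.0, -0.3, 0.1]
width: 0.0597
t 16.6 pos [0.4854 0.1949 0.266 ] w 0.0597 F [-0.  -0.3  0.1] 
tool d mm [20.9  7.9 -0.2] rot deg [0.45 0.14 0.64]
```

View pics/s11.png

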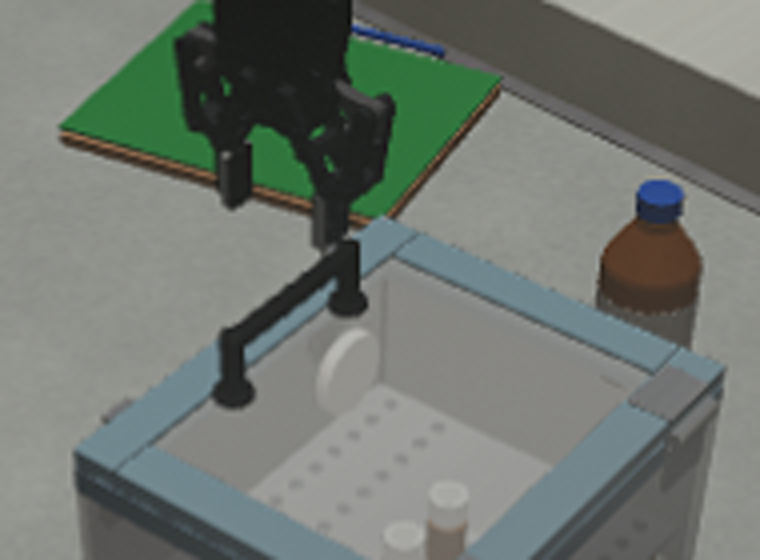

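The gripper straddles the bar. The finger tips are at (235,195) and (328,235), and the bar runs from (232,340) to (348,250) in the crop. The lid is shut and the bottle is clear.

```bash
python3 -m creep '[[0.01,0.007,0,0.4,0,0.6],[0.008,0,0,0,0,0],[0,0,0,0,0,0]]'
python3 d.py 0.493 0.196 0.202 6.5
```

```text
time_s: 16.9
position: [0.4906, 0.1915, 0.2436]
ee_rot: [[-0.008, 0.994, 0.112], [-0.007, 0.112, -0.994], [-1.0, -0.008, 0.006]]
force: [-1.3, -0.1, -0.2]
width: 0.0597
t 16.9 pos [0.4906 0.1915 0.2436] w 0.0597 F [-1.3 -0.1 -0.2] 
tool d mm [41.5  3.2 -4.5] rot deg [-0.09  0.33  0.48]
```

```bash
python3 -m creep '[[0.012,0.003,-0.003,0,0.3,0.5],[0.012,0,0,0,0,0]]'
python3 d.py 0.493 0.196 0.202 6.5
python3 -m creep '[[0.01,0.001,-0.002,0,0,0],[0.006,0,0,0,0,0]]'
python3 d.py 0.493 0.196 0.202 6.5
```

```text
time_s: 17.07
position: [0.4936, 0.1927, 0.2192]
ee_rot: [[-0.0, 0.994, 0.109], [-0.001, 0.109, -0.994], [-1.0, -0.0, 0.001]]
force: [-0.5, -0.2, 0.3]
width: 0.0597
t 17.07 pos [0.4936 0.1927 0.2192] w 0.0597 F [-0.5 -0.2  0.3] 
tool d mm [17.2 -0.2 -3.4] rot deg [-0.23  0.06  0.01]
time_s: 17.23
position: [0.4933, 0.1927, 0.2007]
ee_rot: [[-0.004, 0.994, 0.107], [-0.002, 0.107, -0.994], [-1.0, -0.004, 0.002]]
force: [-0.2, -0.1, -0.5]
width: 0.0598
t 17.23 pos [0.4933 0.1927 0.2007] w 0.0598 F [-0.2 -0.1 -0.5] 
tool d mm [-1.3  0.1 -3.3] rot deg [-0.37  0.11  0.23]
```

```bash
python3 -m creep '[[0,0,0,0,0,0],[0,0,0,0,0,0],[0,0,0,0,0,0],[0,0,0,0,0,0],[0,0,0,0,0,0],[0,0,0,0,0,0]]' -1 60
python3 d.py 0.493 0.196 0.202 6.5
```

```text
time_s: 17.73
position: [0.4924, 0.1913, 0.1995]
ee_rot: [[-0.007, 0.994, 0.106], [-0.004, 0.106, -0.994], [-1.0, -0.008, 0.003]]
force: [0.6, 0.4, -4.1]
width: 0.012
t 17.73 pos [0.4924 0.1913 0.1995] w 0.012 F [ 0.6  0.4 -4.1] 
tool d mm [-2.5  1.  -4.7] rot deg [-0.44  0.15  0.44]
```

```bash
python3 -m creep '[[-0.002,0,0,0,0,0]]'
python3 -m creep '[[-0.002,0,0,0,0,0]]'
python3 -m creep '[[-0.003,0,0,0,0,0]]'
python3 -m creep '[[-0.003,0,0,0,0,0]]'
```

```text
time_s: 17.82
position: [0.4926, 0.1913, 0.2008]
ee_rot: [[-0.007, 0.994, 0.106], [-0.004, 0.106, -0.994], [-1.0, -0.008, 0.003]]
force: [7.6, 1.4, -21.5]
width: 0.0122
time_s: 17.9
position: [0.4927, 0.1913, 0.2011]
ee_rot: [[-0.008, 0.994, 0.106], [-0.004, 0.106, -0.994], [-1.0, -0.009, 0.003]]
force: [8.1, 1.7, -24.4]
width: 0.0123
time_s: 17.98
position: [0.4929, 0.1913, 0.2019]
ee_rot: [[-0.01, 0.994, 0.106], [-0.004, 0.106, -0.994], [-1.0, -0.01, 0.003]]
force: [9.2, 1.7, -22.6]
width: 0.0121
time_s: 18.07
position: [0.4931, 0.1913, 0.2028]
ee_rot: [[-0.011, 0.994, 0.106], [-0.005, 0.106, -0.994], [-1.0, -0.011, 0.003]]
force: [7.6, -0.1, -19.4]
width: 0.012
```

```bash
python3 -m creep '[[-0.003,0.001,0,0,0,-0.8],[-0.003,0.001,0,0,0,-0.8]]'
python3 -m creep '[[-0.003,0.001,0,0,0,-0.8],[-0.003,0.001,0,0,0,-0.8]]'
python3 -m creep '[[-0.003,0.001,0,0,0,-0.8]]'
python3 d.py 0.504 0.1925 0.231 6.5
```

```text
time_s: 18.23
position: [0.4933, 0.1913, 0.2056]
ee_rot: [[-0.045, 0.993, 0.106], [-0.009, 0.106, -0.994], [-0.999, -0.046, 0.004]]
force: [2.0, 0.4, -12.7]
width: 0.012
time_s: 18.4
position: [0.494, 0.1914, 0.2104]
ee_rot: [[-0.08, 0.991, 0.107], [-0.013, 0.106, -0.994], [-0.997, -0.08, 0.004]]
force: [-0.3, -0.0, -6.3]
width: 0.012
time_s: 18.48
position: [0.4947, 0.1915, 0.2136]
ee_rot: [[-0.096, 0.99, 0.107], [-0.015, 0.106, -0.994], [-0.995, -0.097, 0.004]]
force: [-0.5, -0.2, -3.6]
width: 0.0116
t 18.48 pos [0.4947 0.1915 0.2136] w 0.0116 F [-0.5 -0.2 -3.6] 
tool d mm [-18.3   7.7   0.1] rot deg [-0.37  0.24  5.57]
```

```bash
python3 -m creep '[[-0.003,0.001,0,0,0,-0.4],[-0.003,0.001,0,0,0,-0.4]]'
python3 -m creep '[[-0.003,0.001,0,0,0,-0.4],[-0.003,0.001,0,0,0,-0.4]]'
python3 -m creep '[[-0.003,0.001,0,0,0,-0.4]]'
python3 d.py 0.504 0.1925 0.231 6.5
python3 - <<'E'
from h import *
from station import optics,status
c=optics.read_camera("scene");np.savez("scene12.npz",**c)
crop(c,250,100,190,140,4,f"pics/s12.png")
E
```

```text
time_s: 18.65
position: [0.4965, 0.1917, 0.2202]
ee_rot: [[-0.114, 0.988, 0.107], [-0.017, 0.106, -0.994], [-0.993, -0.115, 0.005]]
force: [-2.1, -1.3, -5.0]
width: 0.0122
time_s: 18.82
position: [0.4987, 0.1919, 0.2268]
ee_rot: [[-0.13, 0.986, 0.107], [-0.019, 0.106, -0.994], [-0.991, -0.132, 0.005]]
force: [-1.9, -1.5, -6.0]
width: 0.0118
time_s: 18.9
position: [0.4998, 0.1921, 0.2301]
ee_rot: [[-0.138, 0.985, 0.108], [-0.02, 0.106, -0.994], [-0.99, -0.14, 0.005]]
force: [-1.1, 0.4, -5.4]
width: 0.0122
t 18.9 pos [0.4998 0.1921 0.2301] w 0.0122 F [-1.1  0.4 -5.4] 
tool d mm [-1.5  4.1  0. ] rot deg [-0.35  0.26  8.03]
```

View pics/s12.png

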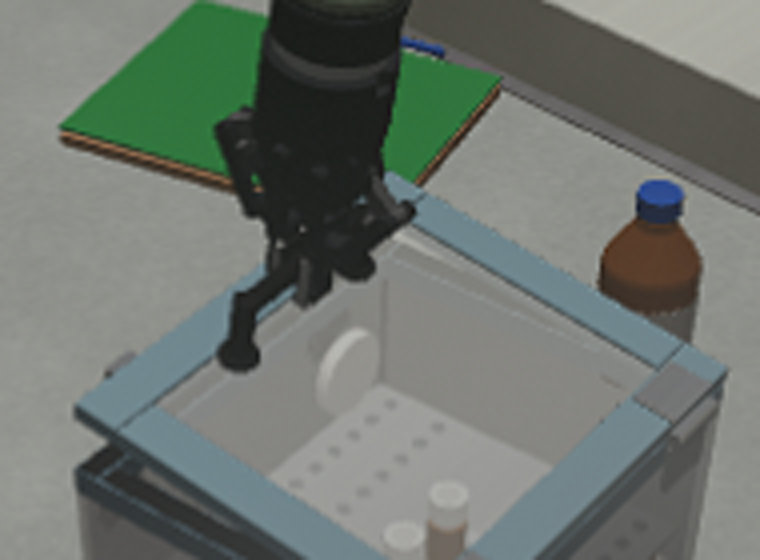

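The lid is open and held by the bar. Its front corner is now at (78,408) in the crop, up from (75,455) when shut. Bottle unmoved. I'll check the gap and confirm it stays still.

```bash
python3 -m creep '[[0,0,0,0,0,0],[0,0,0,0,0,0],[0,0,0,0,0,0]]'
python3 -m creep '[[0,0,0,0,0,0],[0,0,0,0,0,0],[0,0,0,0,0,0],[0,0,0,0,0,0]]'
python3 - <<'E'
from h import *
from station import optics,status
for n in ("scene","top"):
    c=optics.read_camera(n);np.savez(n+"13.npz",**c)
    cv2.imwrite(f"pics/{n}13.png",c["pixels"][:,:,::-1])
S=load("scene",13)
crop(S,260,170,60,60,10,"pics/s13.png")
# predicted front right lid corner (underside, top) vs angle
ex=np.array([.993,.113,0]);ey=np.array([-.113,.993,0]);hm=np.array([.4935,.194,0])+.216*ex
for th in (0,.10,.13,.15,.17):
    r=[]
    for dz in (.002,.016):
        x=-.26*np.cos(th)+dz*np.sin(th);z=.165+.26*np.sin(th)+dz*np.cos(th)
        P=hm+ex*x-.15*ey;P[2]=z;r.append(((proj(S,P)[0]-(260,170)+.5)*10-.5).round(0))
    print(th,r)
E
```

```text
time_s: 19.2
position: [0.5, 0.1921, 0.2306]
ee_rot: [[-0.139, 0.984, 0.107], [-0.02, 0.106, -0.994], [-0.99, -0.14, 0.005]]
force: [-2.5, -1.0, -4.9]
width: 0.0123
time_s: 19.53
position: [0.4999, 0.1921, 0.2304]
ee_rot: [[-0.139, 0.985, 0.107], [-0.02, 0.106, -0.994], [-0.99, -0.14, 0.005]]
force: [-2.8, -0.1, -5.6]
width: 0.0117
0 [array([ 85., 477.]), array([ 81., 431.])]
0.1 [array([ 81., 394.]), array([ 81., 350.])]
0.13 [array([ 82., 370.]), array([ 83., 326.])]
0.15 [array([ 83., 354.]), array([ 85., 311.])]
0.17 [array([ 84., 338.]), array([ 87., 295.])]
```

View pics/s13.png

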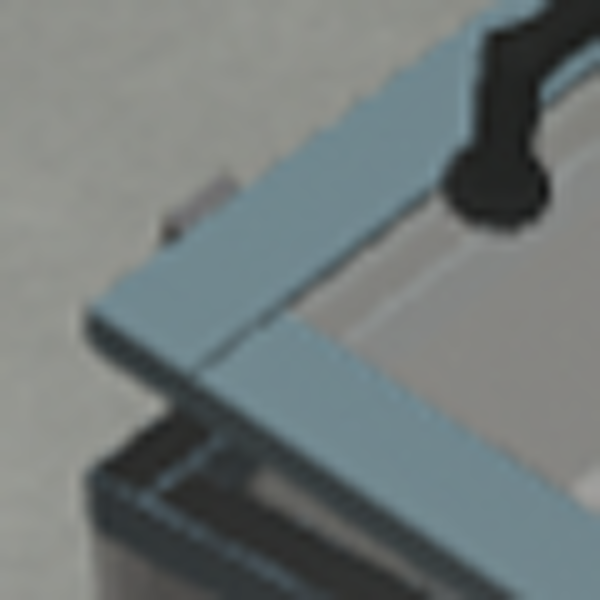

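View pics/scene13.png

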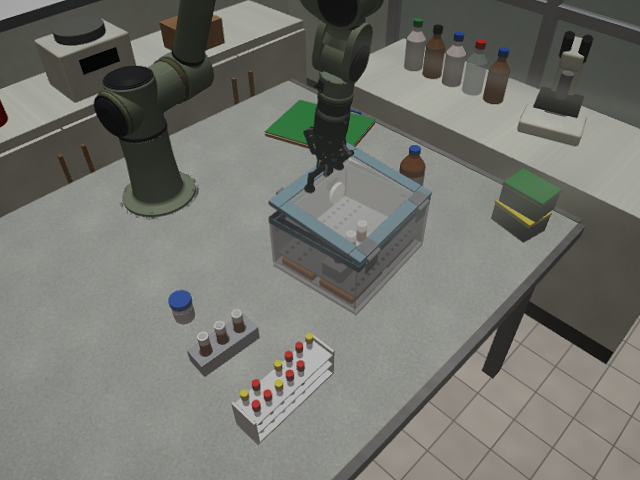

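View pics/top13.png

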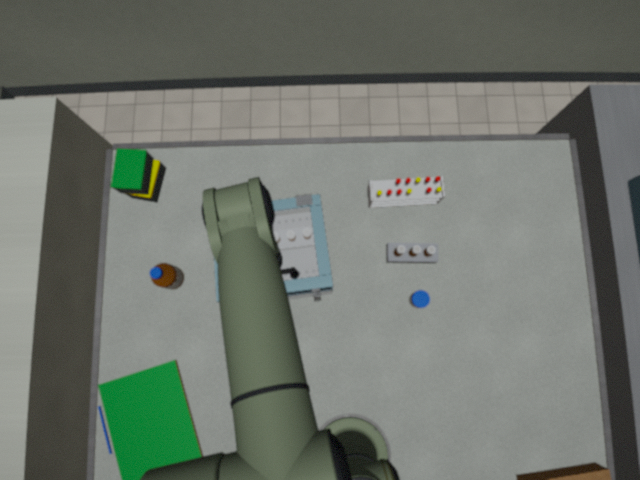

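In the corner crop, the lid's top corner is at (88,310). That matches an angle of about 0.15 rad, a gap of about 40 mm. The full views show the vials seated, with caps at about (204,340), (221,328) and (238,317), and the jar, rack and bottle where they started. Handing in.

```bash
python3 -c "
from station import sign_off; print(sign_off())"
```

```text
the job is handed in; nothing more can be done
None
```

I put the three vials in the three bores with the desiccator shut. I then pulled the lid off its seal by the handle, in steps of 2–3 mm, and handed in still holding it about 4 cm open. `sign_off()` gave no verdict.

- **Vials:** All three are let go and upright, and each reached the bore floor. The last cap positions were within about 2–3 mm of the bore centres, taking cap tops at 90 mm.
- **Middle vial:** It caught on the bore's chamfer on the first try, at about 42 N on the wrist. I shifted it 4 mm and it went in freely.
- **Pressing down:** The wrist force reached about 24–42 N as the vials bottomed. I backed off before each release.
- **Lid:** The corner position in the image gives about 0.15 rad, or roughly 40 mm at the front edge. The arm position put the gap at about 37 mm, and both are inside the 23–63 mm window. Over the last 0.3 s the arm moved less than 0.5 mm. It carried about 5 N of lid weight, with the fingers closed on the bar at 12 mm.
- **Bystanders:** In the final pictures the jar, tube rack and bottle stand where they started. I checked this by eye, not by measurement.
- **Time:** I handed in at about 19.6 s of the 72 s allowed.

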